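# Pry open the ball box and pour in the valve balls

## Robot

A 6-joint arm with a two-finger parallel gripper is mounted at the origin on the work surface. World frame = base frame: x ahead of the robot, y to its left, z up, the work surface at z = 0. Lengths are in m, angles in rad, forces in N, time in s.
With the tool pointing down it reaches from about 0.3 to 0.875 m from the base axis. Payload 6.4 kg.
Tool frame: the origin (TCP) lies midway between the tips of the shut fingers; the grasp point (between the pads) lies 19 mm behind it; z points along the fingers, y is the line along which they close (so a half turn about z gives the same grasp; the last joint's range is limited). The gripper opens to 85 mm and grips with 20 to 120 N. Pads are 22 mm wide; open, the fingers measure 114 mm over their backs; the gripper's body (76 mm by 85 mm) begins 54 mm behind the grasp point. The pads swing forward as they close: fully open they stand 13 mm farther back than shut.
Start: joints at [1.051, 0.181, 1.607, -0, 1.354, -0.206], TCP at [0.177, 0.547, 0.205] pointing down, gripper open.
Joint ranges: [-2.99, 2.99], [-0.89, 2.07], [0.3, 2.58], [-1.14, 4.28], [0, 2.63], [-3.12, 3.12]. Speed limits (rad/s): [2.57, 2.57, 3.01, 3.14, 3.14, 3.14].

## Interface

Orientations are given as a unit quaternion [w, x, y, z].
In Python, from bench import * gives the robot as it stands.
- The arm moves only by the tool play_rows, never from a script. Its argument "plan" is a list of rows, each a list of 3 entries, a list of its own where there are three numbers: the finger opening in mm, from 0 to 85.4, then the shift along the tool's x, y, z normalised to -1 to 1, where 1 is 40 cm, then the turn about the tool's z normalised to -1 to 1, where 1 is pi rad. A call has 1 to 10 rows; each row is the pose to reach, as a shift and turn from the pose commanded when the call began, along the tool's axes at that moment, turning the shorter way round; what a row does not reach only later rows make up. A row lasts 1/10 s, in which the tool goes at most 50 mm and 8.59 degrees, less where a joint would pass 70% of its speed; a pose out of reach is approached as far as the arm can. A call with a number of a shift or a turn outside -1 to 1 is refused whole. A call with a gripper value outside its range is refused whole. The fingers move at their own pace and stop on an object; the grip force is fixed at half the most. Time passes only in rows, so rows that repeat a pose let the fingers close. It gives the time, the measured TCP pose, the force, the opening and the grip force at its end, in the units of the state.
- get_obs(): the state, without advancing time (a new reading comes with each control period).
- camera(name): name is "side" or "top"; returns a dict with "image" (480x640x3 uint8, red, green, blue), "range_z" (480x640 float32, m along the optical axis (not along the pixel's ray), 0 where there is no reading), "intrinsics" (3x3 intrinsics, pixels), "k1" (the pictures are not rectified: a ray, as slopes to the right and down, at radius r is drawn at 1 + k1 r^2 times it, then the intrinsics apply), "rvec" (rotation vector, rad) and "tvec" (3), from world to camera coordinates, as OpenCV has them. Camera axes: x right, y down, z forward; pixel columns grow to the right and rows downward; lengths in m; the calibration is good to about 2 mm. A picture is of the moment at which its call begins.
- hand_in(): hands the job in; it is judged then, once.
Trained networks look in a picture, given as the dict that the camera call returned (one of the last four; its "shot" number tells which), for a name from the list of things; names that differ only in an ending like _2 or _b are one class to them, and where a whole thing is asked for, a point or a joint stands for the part that bears it (a point fixed in the world has none). Each returns a list of dicts, best first, with "conf" (0 to 1); they miss things now and then, are a little off and sometimes report something else, mostly with a low value. They report only what shows in the picture. A call takes as long as a camera call. They do not tell look-alikes from the thing itself.
- search_frame(picture, label): "rect" ([centre column, centre row, width, height] in pixels, round what is visible of it).
- masks_of(picture, label): "mask" (480x640 bool, what is visible of it) and "rect" ([centre column, centre row, width, height] in pixels, round what is visible of it).
The state is a dict: "time_s": time; "q": joint angles; "dq": joint speeds; "joint_efforts": joint torques, N m; "eef_pos": TCP position; "eef_rot": TCP orientation; "wrist_force": force on the tool from outside, world axes, zero at the start; "torque": the same for the moment, N m; "opening": opening from 0.0 (shut) to 1.0 (fully open); "grasp_force": force on a finger pad.
Only numpy, scipy, OpenCV 4.12 (cv2) and the standard library are available. Lean on these libraries where they do the work, as an engineer would, in place of code of your own. Each camera call takes 0.05 s, during which the arm holds its last target. There are 200 camera calls.

## Task

Lever the cover of the blue ball box open with the orange-handled pry blade, so that it stays standing open, and lay the blade back down on the mat. Then take the steel cup and pour all eight brass valve balls from it into the box, and stand the empty cup upright on the mat. Leave the other things on the bench where they are.

Things in the scene. Friction and masses are not known exactly. Their poses are not given: they have to be found in the camera images.
- ballbox: blue steel box, bolted down: open-topped, 120 (x) x 150 (y) x 65 mm high, walls and floor 5 mm, with a hinged cover. Origin: centre of its underside, on the mat (mat top is at z = 3 mm). Its front (-x) faces the robot. An 18 mm deep ledge runs along the front wall; its top is 53 mm above the box's underside, leaving a slot 13 mm high under the cover's lip
- box_floor (a point): centre of the box's inner floor, 5 mm above its underside; axes as the box; inner space is 110 (x) x 140 (y) mm, rim 60 mm above this point
- cover (a joint): hinge angle of the box's cover, rad: 0 shut, grows as the front edge swings up and away from the robot, stop at 1.9. The hinge is stiff: the cover stays where it is left. It takes 1 to 3 N at the front edge to move it
- cover_hinge (a point): middle of the cover's hinge line, which runs along the box's y axis on the box's far (+x) rim, 65 mm above the box's underside (1 mm above the hinge line). The cover is a flat aluminium plate 138 x 150 x 4 mm, 120 g, underside in the plane of this point
- cover_lip (a point): middle of the cover's front edge, on the underside, 138 mm from the hinge; moves with the cover. When shut, the edge sticks out 18 mm in front of the box wall, over the slot
- pry: pry blade, 180 mm long, 110 g, lying on the mat: orange handle 90 x 20 x 24 mm (x, y, z), and in front of it (+x) a flat steel blade 90 x 24 x 3 mm at the handle's mid-height. Origin: centre of the handle's underside; x points along the tool towards the tip
- pry_grip (a point): centre of the orange handle (12 mm above its underside)
- pry_tip (a point): middle of the pry blade's tip, 135 mm ahead of the handle's centre, at mid-thickness
- cup: round straight steel cup, 62 mm outer diameter, 90 mm high, wall 3 mm, 4 mm base, 130 g, standing on the mat, mouth up, with eight balls in it. Origin: centre of its underside; z is its axis, pointing to the mouth
- cup_rim (a point): centre of the cup's mouth, 90 mm above its underside
- sensor: bystander: loose cream-coloured sensor module 75 x 50 x 44 mm; origin: centre of its underside
- knob: bystander: loose black bakelite knob, 42 mm diameter, 30 mm high; origin: centre of its underside
- bushing: bystander: loose tin adapter bushing, 48 mm diameter, 40 mm high; origin: centre of its underside
- ball0: smooth polished brass valve ball, 20 mm diameter, 25 g, starts in the cup; origin: its centre
- ball1: smooth polished brass valve ball, 20 mm diameter, 25 g, starts in the cup; origin: its centre
- ball2: smooth polished brass valve ball, 20 mm diameter, 25 g, starts in the cup; origin: its centre
- ball3: smooth polished brass valve ball, 20 mm diameter, 25 g, starts in the cup; origin: its centre
- ball4: smooth polished brass valve ball, 20 mm diameter, 25 g, starts in the cup; origin: its centre
- ball5: smooth polished brass valve ball, 20 mm diameter, 25 g, starts in the cup; origin: its centre
- ball6: smooth polished brass valve ball, 20 mm diameter, 25 g, starts in the cup; origin: its centre
- ball7: smooth polished brass valve ball, 20 mm diameter, 25 g, starts in the cup; origin: its centre
Mind the look-alikes: they are no part of the job. What is shaped like the cup but green or pink is not meant.

How it is judged:
By the outcome, as a careful person would: the job done as asked, in the order asked, and still so for the second after the job is handed in, with the robot touching nothing.
It also fails if it takes over 72 s, if anything falls off the work surface, if the arm or the gripper's body presses on something with over 40 N, if the wrist force passes 120 N, or if a joint passes its speed limit or range.

## Working session

There is one attempt and no reset: what is moved stays moved. The work goes in short steps, Python scripts to look and compute and a tool call to move; the robot and the scene stay as the last step left them, time stands still between calls to the robot, and variables do not carry over. Pictures are saved under pics/ and viewed, at most 10 in all, crops included, and the job is handed in when it is done.

Besides the shell and the picture viewer there is one more tool, called after ">>>" in YAML: its name, and indented under it one key for each argument. play_rows: Moves the arm, as the interface text tells. Its arguments: {"type":"object","properties":{"plan":{"type":"array","items":{"type":"array"}}},"required":["plan"]}

```bash
mkdir -p pics; ls; cat > h.py <<'E'
from bench import *
import numpy as np, cv2
from scipy.spatial.transform import Rotation as R
def cloud(c):
    K=c["intrinsics"];k1=c["k1"];z=c["range_z"]
    v,u=np.mgrid[0:480,0:640]
    xd=(u-K[0,2])/K[0,0];yd=(v-K[1,2])/K[1,1]
    rd=np.hypot(xd,yd);r=rd.copy()
    for _ in range(20): r=rd/(1+k1*r*r)
    s=np.where(rd>0,r/np.maximum(rd,1e-9),1)
    P=np.stack([xd*s*z,yd*s*z,z],-1)
    Rm=cv2.Rodrigues(np.array(c["rvec"],float))[0]
    W=(P-np.array(c["tvec"]).ravel())@Rm
    W[z<=0]=np.nan
    return W
def save(c,n): cv2.imwrite("pics/"+n,cv2.cvtColor(c["image"],cv2.COLOR_RGB2BGR))
E
python3 - <<'E'
from h import *
print(get_obs())
for n in("top","side"):
    c=camera(n);save(c,n+"0.png");W=cloud(c);np.savez(n+"0.npz",W=W,im=c["image"])
    print(n,c["k1"],-cv2.Rodrigues(np.array(c["rvec"],float))[0].T@np.array(c["tvec"]).ravel())
    for l in("ballbox","cover","pry","cup","sensor","knob","bushing"):
        for d in masks_of(c,l)[:3]:
            P=W[d["mask"]];P=P[~np.isnan(P[:,0])]
            if len(P): print(l,round(d["conf"],2),np.round(d["rect"]),np.round(np.percentile(P,[2,50,98],axis=0),3).tolist(),c["image"][d["mask"]].mean(0).round())
E
```

```text
pics
{'time_s': 0.0, 'q': array([ 1.05067516e+00,  1.81564033e-01,  1.60802677e+00,  6.94292221e-06,
        1.35381567e+00, -2.06300589e-01]), 'dq': array([-0.00131267,  0.00086279,  0.00115763,  0.00126595,  0.00066037,
       -0.00078367]), 'joint_efforts': array([ 9.58140699e-04, -4.44871438e+01, -3.51331973e+01, -1.91262070e-04,
        9.11777315e-03,  1.05576390e-05]), 'eef_pos': array([0.17716913, 0.54637923, 0.20456222]), 'eef_rot': array([-3.25372485e-04,  1.56267883e-01,  9.87714294e-01, -8.46538610e-04]), 'wrist_force': array([-0.86538669, -0.58384072, -0.77487976]), 'torque': array([-0.05394301,  0.00401266, -0.04296054]), 'grasp_force': 0.0, 'opening': 0.9993548131181572}
top -0.02935484518538849 [ 0.41948374 -0.01923917  1.30552684]
ballbox 0.6 [309. 213.  61.  60.] [[0.524, -0.075, 0.067], [0.595, -0.002, 0.073], [0.669, 0.071, 0.079]] [177. 185. 182.]
cover 0.89 [314. 213.  64.  58.] [[0.525, -0.075, 0.068], [0.592, -0.002, 0.073], [0.66, 0.071, 0.079]] [181. 189. 187.]
pry 0.93 [409. 248.  28.  58.] [[0.414, -0.295, 0.007], [0.5, -0.272, 0.019], [0.582, -0.249, 0.03
[... 1288 characters left out ...]
46. 162.  28.  45.] [[0.409, 0.263, 0.002], [0.438, 0.274, 0.061], [0.468, 0.326, 0.092]] [86. 87. 82.]
cup 0.65 [351. 360.  88.  62.] [[0.413, -0.297, 0.003], [0.49, -0.275, 0.018], [0.581, -0.247, 0.029]] [180. 138.  97.]
cup 0.63 [281. 140.  29.  43.] [[0.529, 0.313, 0.001], [0.556, 0.326, 0.06], [0.589, 0.439, 0.093]] [117.  72.  81.]
sensor 0.67 [475. 344.  45.  33.] [[0.68, -0.353, 0.009], [0.71, -0.333, 0.034], [0.75, -0.303, 0.048]] [185. 181. 155.]
knob 0.93 [408. 438.  21.  29.] [[0.512, -0.449, 0.003], [0.527, -0.433, 0.03], [0.546, -0.414, 0.034]] [55. 59. 57.]
bushing 0.73 [346. 144.  14.  20.] [[0.685, 0.282, 0.005], [0.707, 0.294, 0.03], [0.729, 0.327, 0.043]] [114. 110. 106.]
```

```bash
python3 - <<'E'
from h import *
for n in("top","side"):
    d=np.load(n+"0.npz");W=d["W"];im=d["im"].astype(int)
    ok=~np.isnan(W[...,0])
    def box(x0,x1,y0,y1,z0,z1): return ok&(W[...,0]>x0)&(W[...,0]<x1)&(W[...,1]>y0)&(W[...,1]<y1)&(W[...,2]>z0)&(W[...,2]<z1)
    def rep(s,m):
        P=W[m];r=cv2.minAreaRect((P[:,:2]*1000).astype(np.float32));print(n,s,len(P),np.round(r[0],1),np.round(r[1],1),round(r[2],2),"z",np.round(np.percentile(P[:,2],[5,50,95]),4))
    rep("cover",box(.48,.70,-.12,.12,.062,.085))
    pm=box(.39,.60,-.32,-.22,.011,.04); rep("pry",pm)
    org=(im[...,0]-im[...,2]>70); rep("handle",pm&org); rep("blade",pm&~org)
    rep("cuptop",box(.39,.49,.24,.34,.08,.11))
    print(np.median(W[box(.3,.5,-.2,.2,-.02,.02)],axis=0))
im=cv2.imread("pics/top0.png");cv2.imwrite("pics/v1.png",cv2.resize(im[140:320,130:490],None,fx=2.2,fy=2.2,interpolation=cv2.INTER_CUBIC))
E
```

```text
top cover 3030 [598.6  -1.7] [149.6 149.9] 7.0 z [0.0692 0.0734 0.0776]
top pry 533 [ 497.3 -268.2] [179.8  33.3] 11.28 z [0.0133 0.0195 0.0294]
top handle 247 [ 455.2 -281.8] [89.5 20.7] 11.73 z [0.0191 0.0261 0.0302]
top blade 286 [ 497.3 -268.2] [179.8  33.3] 11.28 z [0.0128 0.0163 0.0209]
top cuptop 128 [439.7 293.6] [60.6 60.3] 24.75 z [0.0811 0.0912 0.0959]
[ 0.40009106 -0.00053701  0.00278758]
side cover 3792 [ 5.982e+02 -3.000e-01] [151.5 153.5] 6.67 z [0.0701 0.0734 0.076 ]
side pry 1255 [ 497.5 -270.9] [180.6  25.8] 12.43 z [0.0136 0.0181 0.028 ]
side handle 548 [ 453.7 -280.8] [88.7 19.8] 11.45 z [0.0214 0.0262 0.0287]
side blade 707 [ 497.5 -270.9] [180.6  25.8] 12.43 z [0.0132 0.0162 0.021 ]
side cuptop 241 [438.9 294.9] [65.1 61.1] 69.4 z [0.0809 0.0878 0.0928]
[ 0.39684235 -0.03621441  0.00298551]
```

View pics/v1.png

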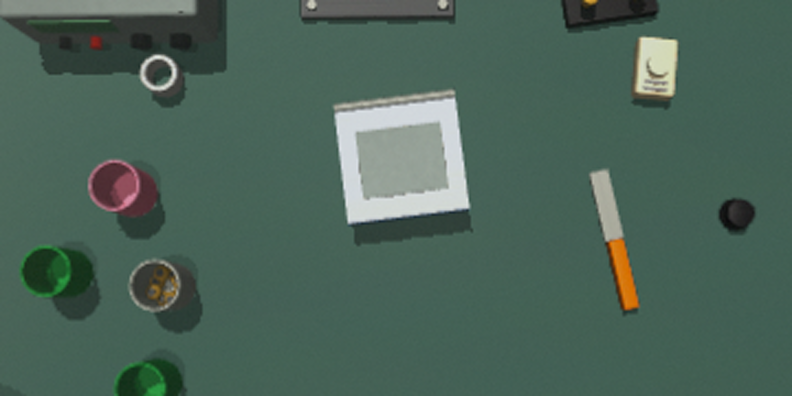

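```bash
cat >> h.py <<'E'
def plan(*T, base=None):
    """T: (x,y,z,yaw_deg of tool y minus 90) -> shift & turn from current pose"""
    o=get_obs();p=np.array(o["eef_pos"]);q=o["eef_rot"];M=R.from_quat([q[1],q[2],q[3],q[0]]).as_matrix()
    ang=np.degrees(np.arctan2(M[1,1],M[0,1]))-90
    print("t",round(o["time_s"],2),"p",p.round(4),"yaw",round(ang,2),"tilt",M[:,2].round(4),"open",round(o["opening"]*85.4,1),"gf",round(o["grasp_force"],1),"F",np.round(o["wrist_force"],1),"q",o["q"].round(2))
    for t in T:
        s=M.T@(np.array(t[:3])-p)/.4
        d=(ang-t[3]+90)%180-90
        print(t,"->",s.round(3).tolist(),round(d/180,4))
E
python3 - <<'E'
from h import *
plan((.35,.25,.2,11.7),(.474,-.277,.12,11.7),(.474,-.277,.005,11.7))
E
```

```text
t 0.8 p [0.1775 0.5469 0.2055] yaw -17.98 tilt [-0.  0. -1.] open 85.4 gf 0.0 F [ 0.3 -0.5 -0.4] q [ 1.05  0.18  1.61  0.    1.35 -0.21]
(0.35, 0.25, 0.2, 11.7) -> [-0.639, -0.573, 0.014] -0.1649
(0.474, -0.277, 0.12, 11.7) -> [-1.341, -1.73, 0.214] -0.1649
(0.474, -0.277, 0.005, 11.7) -> [-1.341, -1.73, 0.501] -0.1649
```

>>> play_rows:
  plan:
    - [85, [-0.639, -0.573, 0.014], -0.165]
    - [85, [-0.639, -0.573, 0.014], -0.165]
    - [85, [-0.639, -0.573, 0.014], -0.165]
    - [85, [-0.639, -0.573, 0.014], -0.165]
    - [85, [-0.639, -0.573, 0.014], -0.165]
    - [85, [-0.639, -0.573, 0.014], -0.165]
    - [85, [-0.639, -0.573, 0.014], -0.165]
    - [85, [-0.639, -0.573, 0.014], -0.165]

```text
time_s: 1.6
eef_pos: [0.3524, 0.2459, 0.2001]
eef_rot: [0.001, -0.099, 0.995, -0.001]
wrist_force: [-0.5, 0.5, 0.3]
opening: 0.992
grasp_force: 0.0
```

```bash
python3 - <<'E'
from h import *
plan((.474,-.277,.12,11.7),(.474,-.277,.005,11.7))
E
```

```text
t 1.6 p [0.3524 0.2459 0.2001] yaw 11.34 tilt [ 0.0016 -0.0013 -1.    ] open 84.7 gf 0.0 F [-0.5  0.5  0.3] q [ 0.33 -0.16  1.96 -0.    1.34 -1.44]
(0.474, -0.277, 0.12, 11.7) -> [-0.041, -1.341, 0.202] -0.002
(0.474, -0.277, 0.005, 11.7) -> [-0.04, -1.341, 0.49] -0.002
```

>>> play_rows:
  plan:
    - [50, [-0.04, -0.98, 0.1], 0]
    - [50, [-0.04, -0.98, 0.1], 0]
    - [50, [-0.04, -0.98, 0.1], 0]
    - [50, [-0.04, -0.98, 0.1], 0]
    - [50, [-0.04, -0.98, 0.1], 0]
    - [50, [-0.04, -0.98, 0.1], 0]
    - [50, [-0.04, -0.98, 0.1], 0]
    - [50, [-0.04, -0.98, 0.1], 0]
    - [50, [-0.04, -0.98, 0.1], 0]
    - [50, [-0.04, -0.98, 0.1], 0]

```text
time_s: 2.6
eef_pos: [0.4451, -0.1307, 0.1595]
eef_rot: [-0.0, -0.101, 0.995, 0.001]
wrist_force: [0.9, -0.1, -0.9]
opening: 0.588
grasp_force: 0.0
```

```bash
python3 - <<'E'
from h import *
plan((.474,-.277,.12,11.7),(.474,-.277,.005,11.7))
E
```

```text
t 2.6 p [ 0.4451 -0.1307  0.1595] yaw 11.61 tilt [-8.e-04  1.e-03 -1.e+00] open 50.2 gf 0.0 F [ 0.9 -0.1 -0.9] q [-0.54 -0.02  1.92  0.    1.24 -2.32]
(0.474, -0.277, 0.12, 11.7) -> [0.003, -0.373, 0.098] -0.0005
(0.474, -0.277, 0.005, 11.7) -> [0.003, -0.373, 0.386] -0.0005
```

>>> play_rows:
  plan:
    - [50, [0.003, -0.373, 0.05], 0]
    - [50, [0.003, -0.373, 0.1], 0]
    - [50, [0.003, -0.373, 0.1], 0]
    - [50, [0.003, -0.373, 0.2], 0]
    - [50, [0.003, -0.373, 0.3], 0]
    - [50, [0.003, -0.373, 0.35], 0]
    - [50, [0.003, -0.373, 0.385], 0]
    - [50, [0.003, -0.373, 0.385], 0]
    - [10, [0.003, -0.373, 0.385], 0]
    - [10, [0.003, -0.373, 0.385], 0]

```text
time_s: 3.6
eef_pos: [0.4756, -0.2774, 0.0077]
eef_rot: [0.001, -0.102, 0.995, -0.001]
wrist_force: [-0.5, 0.2, -0.2]
opening: 0.254
grasp_force: 0.0
```

>>> play_rows:
  plan:
    - [10, [0, 0, 0], 0]
    - [10, [0, 0, 0], 0]
    - [10, [0, 0, 0], 0]
    - [10, [0, 0, 0], 0]

```text
time_s: 4.0
eef_pos: [0.4744, -0.277, 0.0062]
eef_rot: [0.0, -0.102, 0.995, -0.0]
wrist_force: [0.1, -0.1, -0.1]
opening: 0.113
grasp_force: 0.0
```

```bash
python3 - <<'E'
from h import *
c=np.cos(np.radians(6.8));s=np.sin(np.radians(6.8))
lip=np.array([.524,-.010])
def tip(d,z): # gripper pos with tip d mm past lip
    g=lip+(d-.115)*np.array([c,s]); return (round(g[0],4),round(g[1],4),z,6.8)
plan(tip(-.05,.16),tip(-.05,.0525))
E
```

```text
t 4.0 p [ 0.4744 -0.277   0.0062] yaw 11.71 tilt [ 3.e-04 -3.e-04 -1.e+00] open 9.7 gf 0.0 F [ 0.1 -0.1 -0.1] q [-0.74  0.39  1.8   0.    0.95 -2.52]
(np.float64(0.3602), np.float64(-0.0295), 0.16, 6.8) -> [0.154, 0.664, -0.385] 0.0273
(np.float64(0.3602), np.float64(-0.0295), 0.0525, 6.8) -> [0.154, 0.664, -0.116] 0.0273
```

```bash
python3 - <<'E'
from h import *
c=camera("side");save(c,"s1.png")
im=c["image"][280:440,260:460][:,:,::-1];cv2.imwrite("pics/v2.png",cv2.resize(im,None,fx=4,fy=3.7,interpolation=cv2.INTER_CUBIC))
W=cloud(c)
for d in masks_of(c,"pry")[:2]:
    P=W[d["mask"]];P=P[~np.isnan(P[:,0])];print(d["conf"],np.percentile(P,[2,50,98],axis=0).round(3))
E
```

```text
0.66 [[ 0.411 -0.298  0.009]
 [ 0.466 -0.276  0.018]
 [ 0.584 -0.246  0.029]]
```

View pics/v2.png

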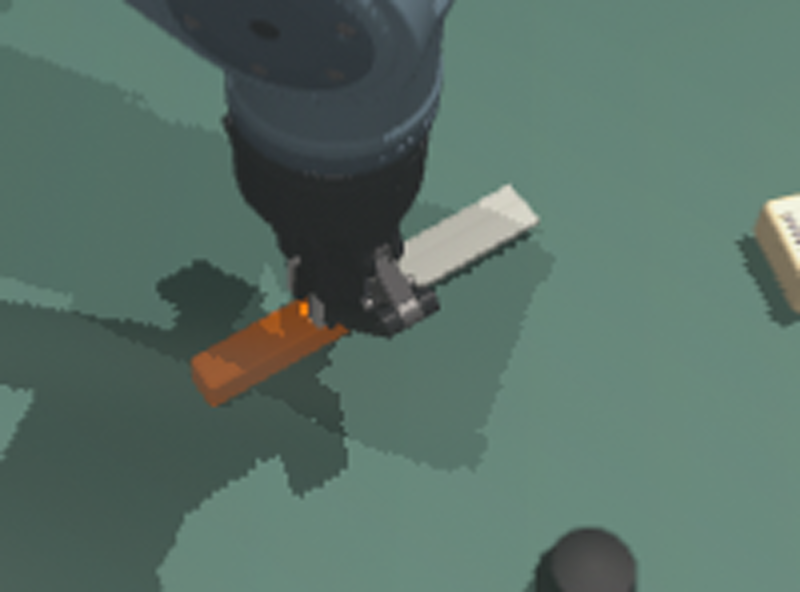

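>>> play_rows:
  plan:
    - [0, [0, 0, 0], 0]
    - [0, [0, 0, 0], 0]
    - [0, [0, 0, 0], 0]

```text
time_s: 4.4
eef_pos: [0.4742, -0.2769, 0.0058]
eef_rot: [-0.0, -0.102, 0.995, 0.0]
wrist_force: [-0.3, -0.2, -0.3]
opening: 0.001
grasp_force: 0.0
```

```bash
python3 - <<'E'
from h import *
c=camera("top");W=cloud(c)
im=c["image"][200:290,370:460][:,:,::-1];cv2.imwrite("pics/v3.png",cv2.resize(im,None,fx=6,fy=6,interpolation=cv2.INTER_CUBIC))
for d in masks_of(c,"pry")[:2]:
    P=W[d["mask"]];P=P[~np.isnan(P[:,0])];print(d["conf"],np.percentile(P,[2,50,98],axis=0).round(3))
plan()
E
```

```text
0.74 [[ 0.427 -0.294  0.002]
 [ 0.542 -0.263  0.017]
 [ 0.585 -0.246  0.03 ]]
t 4.5 p [ 0.4742 -0.2769  0.0058] yaw 11.72 tilt [-1.e-04  1.e-04 -1.e+00] open 0.2 gf 0.0 F [ 0.5  0.  -0.7] q [-0.74  0.39  1.8  -0.    0.95 -2.52]
```

View pics/v3.png

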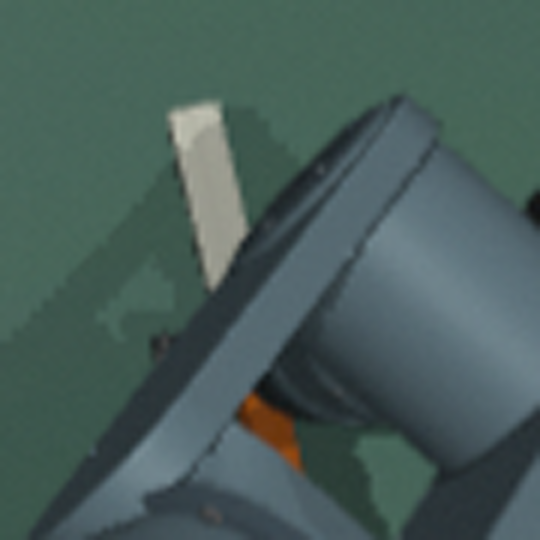

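```bash
python3 - <<'E'
from h import *
c=camera("side");W=cloud(c)
im=c["image"].astype(int);z=W[...,2]
a=np.radians(11.7);e=np.array([np.cos(a),np.sin(a)]);n=np.array([-e[1],e[0]])
D=W[...,:2]-np.array([.474,-.277]);al=D@e;pe=D@n
m=(abs(al)<.07)&(abs(pe)<.09)&(z>.006)&(z<.12)
org=(im[...,0]-im[...,2]>60)
for z0 in np.arange(.005,.12,.01):
    k=m&~org&(z>=z0)&(z<z0+.01)&(im.max(-1)<140)
    if k.sum()>3: print(round(z0,3),k.sum(),"al",np.percentile(al[k]*1000,[2,50,98]).round(),"pe",np.percentile(pe[k]*1000,[2,50,98]).round())
k=m&org;print("orange",k.sum(),np.percentile(al[k]*1000,[2,50,98]).round(),np.percentile(pe[k]*1000,[2,50,98]).round(),np.percentile(z[k],[2,50,98]).round(3))
k=m&(im.max(-1)>140)&~org;print("steel",k.sum(),np.percentile(al[k]*1000,[2,50,98]).round(),np.percentile(pe[k]*1000,[2,50,98]).round())
v=c["image"][260:420,260:460][:,:,::-1];cv2.imwrite("pics/v4.png",cv2.resize(v,None,fx=4,fy=3.7,interpolation=cv2.INTER_CUBIC))
E
```

```text
0.005 60 al [-68. -39.  67.] pe [-59.  -9.  83.]
0.015 28 al [-66. -50.  49.] pe [-11.  -3.  11.]
0.025 16 al [-62. -30.  -5.] pe [-6.  9. 10.]
0.035 18 al [-12. -11.  -7.] pe [-8. -2.  7.]
0.045 27 al [-12.  -9.  -6.] pe [-12.  -5.   8.]
0.055 18 al [-12. -12.  -7.] pe [-12.  -3.   8.]
0.065 12 al [-14. -12.  -7.] pe [-13.   4.  10.]
0.075 58 al [-14. -13.   0.] pe [-29. -12.  24.]
0.085 66 al [-13.  -6.   5.] pe [-36. -22.   7.]
0.095 62 al [-18. -13.  -8.] pe [-47. -15.  12.]
0.105 38 al [-18. -13. -11.] pe [-54. -16.  22.]
0.115 58 al [-16.  -8.  11.] pe [-60. -43.  46.]
orange 443 [-65. -33.   1.] [-10.  -4.   9.] [0.008 0.026 0.029]
steel 152 [44. 58. 69.] [-11.   0.  12.]
```

View pics/v4.png

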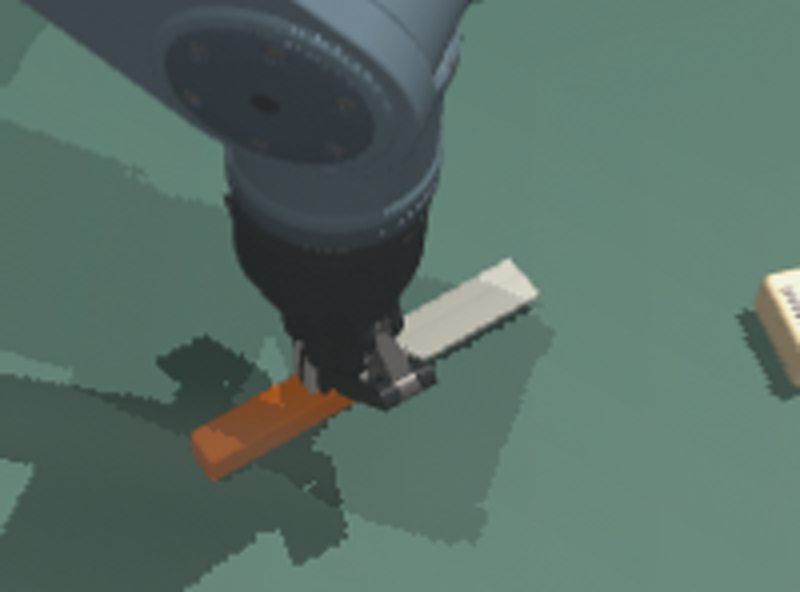

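>>> play_rows:
  plan:
    - [0, [0, 0, -0.1], 0]
    - [0, [0, 0, -0.2], 0]
    - [0, [0, 0, -0.3], 0]
    - [0, [0, 0, -0.3], 0]
    - [0, [0, 0, -0.3], 0]

```text
time_s: 5.05
eef_pos: [0.4749, -0.2774, 0.1271]
eef_rot: [0.001, -0.102, 0.995, -0.001]
wrist_force: [-0.3, -0.1, -0.2]
opening: -0.003
grasp_force: 0.0
```

```bash
python3 - <<'E'
from h import *
plan()
c=camera("side");W=cloud(c)
im=c["image"].astype(int);z=W[...,2]
a=np.radians(11.7);e=np.array([np.cos(a),np.sin(a)]);n=np.array([-e[1],e[0]])
D=W[...,:2]-np.array(get_obs()["eef_pos"][:2]);al=D@e;pe=D@n
m=(abs(al)<.06)&(abs(pe)<.09)
for z0 in np.arange(.035,.26,.01):
    k=m&(z>=z0)&(z<z0+.01)
    if k.sum()>1: print(round(z0,3),k.sum(),"al",np.percentile(al[k]*1000,[2,50,98]).round(),"pe",np.percentile(pe[k]*1000,[2,50,98]).round())
k=(abs(al)<.15)&(abs(pe)<.05)&(z<.04)&(im[...,0]-im[...,2]>60);P=W[k];r=cv2.minAreaRect((P[:,:2]*1000).astype(np.float32));print(r)
v=c["image"][200:360,260:460][:,:,::-1];cv2.imwrite("pics/v5.png",cv2.resize(v,None,fx=4,fy=3.7,interpolation=cv2.INTER_CUBIC))
E
```

```text
t 5.05 p [ 0.4749 -0.2774  0.1271] yaw 11.72 tilt [ 0.002  -0.0019 -1.    ] open -0.3 gf 0.0 F [-0.3 -0.1 -0.2] q [-0.74  0.21  1.74 -0.    1.19 -2.52]
0.155 26 al [-12. -11.  -6.] pe [-11.  -5.   7.]
0.165 43 al [-12.  -9.  -3.] pe [-13.  -6.  14.]
0.175 33 al [-12. -11.  -7.] pe [-12.  -4.   9.]
0.185 15 al [-13. -11.  -7.] pe [-13.   1.   9.]
0.195 84 al [-14. -12.  10.] pe [-29.  -9.  32.]
0.205 125 al [-13.  -7.   6.] pe [-35. -18.  35.]
0.215 85 al [-18. -13.  -7.] pe [-45. -15.  14.]
0.225 85 al [-18. -15. -10.] pe [-54. -14.  15.]
0.235 177 al [-17.  -9.  11.] pe [-61. -47.  58.]
0.245 216 al [-20.  -4.  10.] pe [-59. -48.  -8.]
0.255 138 al [-20.  -8.   7.] pe [-44. -37. -13.]
((453.81024169921875, -280.89068603515625), (90.97357940673828, 20.806230545043945), 12.717035293579102)
```

View pics/v5.png

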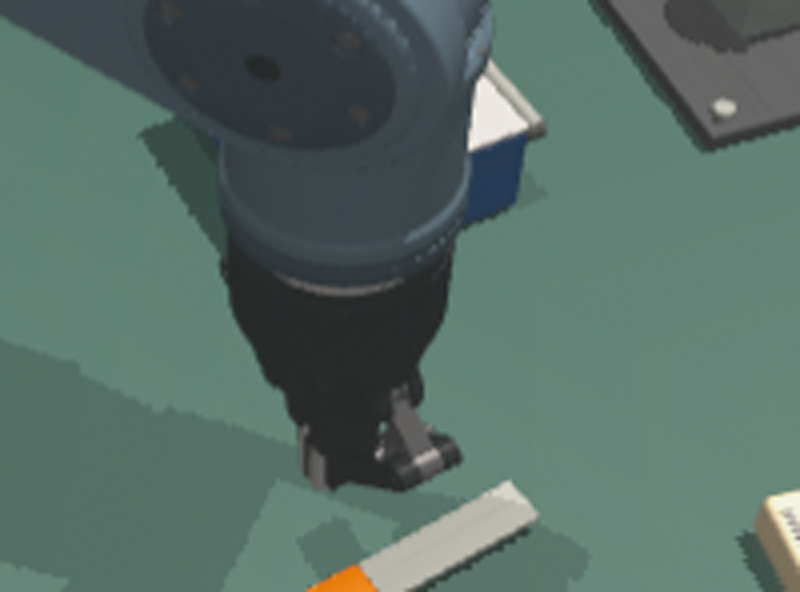

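```bash
python3 - <<'E'
from h import *
p=np.array(get_obs()["eef_pos"])
for nme in("side","top"):
    c=camera(nme);W=cloud(c);D=W-p
    k=(np.hypot(D[...,0],D[...,1])<.03)&(D[...,2]>-.06)&(D[...,2]<.06)
    zz=np.sort(D[...,2][k]);print(nme,k.sum(),zz[:12].round(4),c["range_z"][k].mean() if k.any() else 0)
    rr=(c["range_z"]<=0).sum();print("noreading",rr)
    # expected pixel of reported TCP
    uv=cv2.projectPoints(p.reshape(1,3),np.array(c["rvec"],float),np.array(c["tvec"],float),np.array(c["intrinsics"],float),np.array([c["k1"],0,0,0]))[0].ravel();print(uv)
    u,v=uv.round().astype(int)
    if nme=="side":
        print(c["range_z"][v-14:v+8:2,u-4:u+5:2].round(3)); print(c["image"][v-14:v+8:2,u].tolist())
E
```

```text
side 102 [0.0264 0.0269 0.0293 0.0304 0.0305 0.0312 0.0314 0.0314 0.0316 0.0324
 0.0324 0.0333] 0.7212484
noreading 1248
[341.95749856 335.13649938]
[[0.701 0.694 0.694 0.695 0.687]
 [0.711 0.699 0.707 0.682 0.676]
 [0.715 0.717 0.715 0.685 0.677]
 [0.721 0.724 0.713 0.685 0.682]
 [0.725 0.731 0.719 0.72  0.684]
 [0.731 0.735 0.724 0.73  0.9  ]
 [0.897 0.897 0.899 0.901 0.901]
 [0.897 0.899 0.898 0.895 0.895]
 [0.893 0.895 0.894 0.897 0.897]
 [0.891 0.891 0.89  0.892 0.892]
 [0.889 0.887 0.888 0.887 0.887]]
[[40, 43, 42], [39, 42, 41], [40, 42, 42], [41, 44, 42], [40, 43, 42], [42, 45, 43], [80, 104, 95], [97, 128, 117], [102, 134, 122], [102, 134, 122], [88, 115, 104]]
top 0 [] 0
noreading 1223
[418.9578386 255.4953207]
```

>>> play_rows:
  plan:
    - [50, [0, 0, 0.05], 0]
    - [50, [0, 0, 0.1], 0]
    - [50, [0, 0, 0.15], 0]
    - [50, [0, 0, 0.2], 0]
    - [50, [0, 0, 0.26], 0]
    - [50, [0, 0, 0.31], 0]
    - [50, [0, 0, 0.34], 0]
    - [50, [0, 0, 0.355], 0]
    - [50, [0, 0, 0.36], 0]
    - [50, [0, 0, 0.36], 0]

```text
time_s: 6.2
eef_pos: [0.4745, -0.277, -0.0179]
eef_rot: [0.0, -0.102, 0.995, -0.0]
wrist_force: [1.1, 0.5, -0.3]
opening: 0.587
grasp_force: 0.0
```

>>> play_rows:
  plan:
    - [10, [0, 0, 0.006], 0]
    - [10, [0, 0, 0.006], 0]
    - [10, [0, 0, 0.006], 0]
    - [10, [0, 0, 0.006], 0]
    - [10, [0, 0, 0.006], 0]

```text
time_s: 6.7
eef_pos: [0.4748, -0.2774, -0.0197]
eef_rot: [0.0, -0.102, 0.995, -0.001]
wrist_force: [0.2, 0.8, 5.5]
opening: 0.222
grasp_force: 59.3
```

>>> play_rows:
  plan:
    - [10, [0, 0, -0.03], 0]
    - [10, [0, 0, -0.1], 0]
    - [10, [0, 0, -0.2], 0]
    - [10, [0, 0, -0.25], 0]
    - [10, [0, 0, -0.25], 0]

```text
time_s: 7.2
eef_pos: [0.4763, -0.2786, 0.0834]
eef_rot: [0.002, -0.102, 0.995, -0.003]
wrist_force: [-0.3, -0.3, -0.9]
opening: 0.221
grasp_force: 58.7
```

```bash
cat >> h.py <<'E'
YB=6.8
eb=np.array([np.cos(np.radians(YB)),np.sin(np.radians(YB))])
lip=np.array([.524,-.010]); hinge=lip+.138*eb
def tip(d,ztip,L=.115):
    g=lip+(d-L)*eb; return (round(float(g[0]),4),round(float(g[1]),4),round(ztip-.0347,4),YB)
E
python3 - <<'E'
from h import *
plan(tip(-.04,.11),tip(-.04,.062))
E
```

```text
t 7.2 p [ 0.4763 -0.2786  0.0834] yaw 11.73 tilt [ 0.005  -0.0046 -1.    ] open 18.8 gf 58.7 F [-0.3 -0.3 -0.9] q [-0.74  0.27  1.77  0.    1.1  -2.52]
(0.3701, -0.0284, 0.0753, 6.8) -> [0.133, 0.666, 0.016] 0.0274
(0.3701, -0.0284, 0.0273, 6.8) -> [0.133, 0.667, 0.136] 0.0274
```

>>> play_rows:
  plan:
    - [10, [0.02, 0.1, 0.016], 0.0274]
    - [10, [0.05, 0.2, 0.016], 0.0274]
    - [10, [0.08, 0.3, 0.016], 0.0274]
    - [10, [0.1, 0.4, 0.016], 0.0274]
    - [10, [0.133, 0.5, 0.016], 0.0274]
    - [10, [0.133, 0.6, 0.016], 0.0274]
    - [10, [0.133, 0.666, 0.016], 0.0274]
    - [10, [0.133, 0.666, 0.016], 0.0274]
    - [10, [0.133, 0.666, 0.016], 0.0274]
    - [10, [0.133, 0.666, 0.016], 0.0274]

```text
time_s: 8.2
eef_pos: [0.3682, -0.0274, 0.0728]
eef_rot: [-0.0, -0.059, 0.998, -0.0]
wrist_force: [-0.7, 0.1, -1.1]
opening: 0.217
grasp_force: 59.0
```

```bash
python3 - <<'E'
from h import *
plan(tip(-.03,.062))
p=np.array(get_obs()["eef_pos"])
for nme in ("side","top"):
    c=camera(nme);W=cloud(c)
    D=W[...,:2]-p[:2];al=D@eb;pe=D@np.array([-eb[1],eb[0]])
    im=c["image"].astype(int)
    k=(al>.03)&(al<.14)&(abs(pe)<.03)&(W[...,2]>.085)&(W[...,2]<.13)&(im.min(-1)>90)
    P=W[k]
    if k.sum()>5:
        f=np.polyfit(al[k],P[:,2],1);print(nme,k.sum(),"al",np.percentile(al[k],[1,50,99]).round(4),"pe",np.percentile(pe[k],[2,50,98]).round(4),"z at tip",np.polyval(f,.115).round(4),"slope",f[0].round(3),"z mid",np.median(P[:,2]).round(4))
    save(c,nme+"2.png")
    k=(abs(W[...,0]-.59)<.1)&(abs(W[...,1])<.1)&(W[...,2]>.062)&(W[...,2]<.082)
    r=cv2.minAreaRect((W[k][:,:2]*1000).astype(np.float32));print(r)
    # box front face (blue)
E
```

```text
t 8.2 p [ 0.3682 -0.0274  0.0728] yaw 6.77 tilt [-3.e-04 -1.e-04 -1.e+00] open 18.5 gf 59.0 F [-0.7  0.1 -1.1] q [-0.4  -0.12  2.21 -0.    1.05 -2.09]
(0.38, -0.0272, 0.0273, 6.8) -> [-0.029, -0.003, 0.114] -0.0002
side 425 al [0.0307 0.0711 0.1132] pe [-0.0106  0.0009  0.0142] z at tip 0.1086 slope -0.006 z mid 0.1089
((598.3787841796875, 1.1316452026367188), (151.73497009277344, 154.88385009765625), 7.233222961425781)
top 239 al [0.0455 0.0808 0.1135] pe [-0.0119 -0.001   0.0111] z at tip 0.1087 slope 0.005 z mid 0.1086
((598.4482421875, -1.6029586791992188), (149.36521911621094, 150.17874145507812), 7.050909519195557)
```

>>> play_rows:
  plan:
    - [10, [-0.01, -0.003, 0.05], 0]
    - [10, [-0.02, -0.003, 0.1], 0]
    - [10, [-0.029, -0.003, 0.113], 0]
    - [10, [-0.029, -0.003, 0.113], 0]
    - [10, [-0.05, -0.003, 0.113], 0]
    - [10, [-0.075, -0.003, 0.113], 0]
    - [10, [-0.1, -0.003, 0.113], 0]
    - [10, [-0.125, -0.003, 0.113], 0]
    - [10, [-0.137, -0.003, 0.113], 0]
    - [10, [-0.137, -0.003, 0.113], 0]

```text
time_s: 9.3
eef_pos: [0.4235, -0.0215, 0.028]
eef_rot: [0.0, -0.06, 0.998, -0.0]
wrist_force: [-0.6, -0.0, -0.8]
opening: 0.221
grasp_force: 59.0
```

```bash
python3 - <<'E'
from h import *
# tip arc: d along box axis from lip; hinge at d=.138, underside z .069; blade mid = under - 1.5mm*...
T=[]
for th in (5,12,20,28,36,44,52,60,68,76,84,92,100,104):
    a=np.radians(th);r=.124
    T.append(tip(.138-r*np.cos(a),.069+r*np.sin(a)-.0015*np.cos(a)))
plan(*T)
E
```

```text
t 9.3 p [ 0.4235 -0.0215  0.028 ] yaw 6.83 tilt [ 5.e-04 -2.e-04 -1.e+00] open 18.8 gf 59.0 F [-0.6 -0.  -0.8] q [-0.33  0.11  2.11 -0.    0.93 -2.02]
(0.4242, -0.0219, np.float64(0.0436), 6.8) -> [-0.002, -0.001, -0.039] 0.0002
(0.4264, -0.0216, np.float64(0.0586), 6.8) -> [-0.007, -0.001, -0.076] 0.0002
(0.4311, -0.0211, np.float64(0.0753), 6.8) -> [-0.019, -0.001, -0.118] 0.0002
(0.4381, -0.0202, np.float64(0.0912), 6.8) -> [-0.037, -0.001, -0.158] 0.0002
(0.4472, -0.0192, np.float64(0.106), 6.8) -> [-0.06, -0.001, -0.195] 0.0002
(0.4583, -0.0178, np.float64(0.1194), 6.8) -> [-0.088, -0.001, -0.228] 0.0002
(0.471, -0.0163, np.float64(0.1311), 6.8) -> [-0.12, -0.001, -0.258] 0.0002
(0.4853, -0.0146, np.float64(0.1409), 6.8) -> [-0.156, -0.001, -0.282] 0.0002
(0.5007, -0.0128, np.float64(0.1487), 6.8) -> [-0.194, -0.001, -0.302] 0.0002
(0.5171, -0.0108, np.float64(0.1543), 6.8) -> [-0.236, -0.001, -0.316] 0.0002
(0.534, -0.0088, np.float64(0.1575), 6.8) -> [-0.278, -0.001, -0.324] 0.0002
(0.5511, -0.0068, np.float64(0.1583), 6.8) -> [-0.321, -0.002, -0.326] 0.0002
(0.5682, -0.0047, np.float64(0.1567), 6.8) -> [-0.364, -0.001, -0.321] 0.0002
(0.5766, -0.0037, np.float64(0.155), 6.8) -> [-0.385, -0.001, -0.317] 0.0002
```

>>> play_rows:
  plan:
    - [10, [-0.001, -0.001, -0.02], 0]
    - [10, [-0.002, -0.001, -0.039], 0]
    - [10, [-0.004, -0.001, -0.058], 0]
    - [10, [-0.007, -0.001, -0.076], 0]
    - [10, [-0.013, -0.001, -0.097], 0]
    - [10, [-0.019, -0.001, -0.118], 0]
    - [10, [-0.028, -0.001, -0.138], 0]
    - [10, [-0.037, -0.001, -0.158], 0]
    - [10, [-0.048, -0.001, -0.177], 0]
    - [10, [-0.06, -0.001, -0.195], 0]

```text
time_s: 10.3
eef_pos: [0.447, -0.0191, 0.1066]
eef_rot: [0.0, -0.059, 0.998, -0.0]
wrist_force: [-0.4, -0.7, -2.2]
opening: 0.219
grasp_force: 58.8
```

```bash
python3 - <<'E'
from h import *
T=[]
for th in (36,44,52,60,68,76,84,92,100,104):
    a=np.radians(th);r=.124
    T.append(tip(.138-r*np.cos(a),.069+r*np.sin(a)-.0015*np.cos(a)))
plan(*T)
c=camera("side");W=cloud(c);save(c,"s5.png")
D=W[...,:2]-lip;al=D@eb;pe=D@np.array([-eb[1],eb[0]]);im=c["image"].astype(int)
k=(abs(pe)<.075)&(al>0)&(al<.15)&(W[...,2]>.08)&(W[...,2]<.25)&(im.min(-1)>100)
f=np.polyfit(al[k],W[...,2][k],1);print(k.sum(),"cover angle",np.degrees(np.arctan(-f[0])),np.percentile(al[k],[2,98]),np.percentile(W[...,2][k],[2,98]))
E
```

```text
t 10.3 p [ 0.447  -0.0191  0.1066] yaw 6.79 tilt [ 3.e-04 -1.e-04 -1.e+00] open 18.7 gf 58.8 F [-0.4 -0.7 -2.2] q [-0.31  0.01  2.01 -0.    1.12 -2.  ]
(0.4472, -0.0192, np.float64(0.106), 6.8) -> [-0.0, -0.0, 0.002] -0.0001
(0.4583, -0.0178, np.float64(0.1194), 6.8) -> [-0.028, -0.0, -0.032] -0.0001
(0.471, -0.0163, np.float64(0.1311), 6.8) -> [-0.06, -0.0, -0.061] -0.0001
(0.4853, -0.0146, np.float64(0.1409), 6.8) -> [-0.096, -0.0, -0.086] -0.0001
(0.5007, -0.0128, np.float64(0.1487), 6.8) -> [-0.135, -0.0, -0.105] -0.0001
(0.5171, -0.0108, np.float64(0.1543), 6.8) -> [-0.176, -0.0, -0.119] -0.0001
(0.534, -0.0088, np.float64(0.1575), 6.8) -> [-0.219, -0.0, -0.127] -0.0001
(0.5511, -0.0068, np.float64(0.1583), 6.8) -> [-0.262, -0.0, -0.129] -0.0001
(0.5682, -0.0047, np.float64(0.1567), 6.8) -> [-0.305, -0.0, -0.125] -0.0001
(0.5766, -0.0037, np.float64(0.155), 6.8) -> [-0.326, -0.0, -0.121] -0.0001
1883 cover angle 31.829360087991503 [0.0080125  0.12755146] [0.08158697 0.15188983]
```

>>> play_rows:
  plan:
    - [10, [-0.014, 0, -0.016], 0]
    - [10, [-0.028, 0, -0.032], 0]
    - [10, [-0.044, 0, -0.047], 0]
    - [10, [-0.06, 0, -0.061], 0]
    - [10, [-0.078, 0, -0.074], 0]
    - [10, [-0.096, 0, -0.086], 0]
    - [10, [-0.115, 0, -0.096], 0]
    - [10, [-0.135, 0, -0.105], 0]
    - [10, [-0.155, 0, -0.113], 0]
    - [10, [-0.176, 0, -0.119], 0]

```text
time_s: 11.35
eef_pos: [0.5172, -0.0107, 0.1537]
eef_rot: [0.0, -0.059, 0.998, 0.0]
wrist_force: [-1.2, 0.4, -0.3]
opening: 0.215
grasp_force: 59.0
```

>>> play_rows:
  plan:
    - [10, [-0.022, 0, -0.005], 0]
    - [10, [-0.043, 0, -0.008], 0]
    - [10, [-0.064, 0, -0.01], 0]
    - [10, [-0.086, 0, -0.01], 0]
    - [10, [-0.107, 0, -0.009], 0]
    - [10, [-0.129, 0, -0.006], 0]
    - [10, [-0.14, 0, -0.004], 0]
    - [10, [-0.15, 0, -0.002], 0]
    - [10, [-0.155, 0, -0.002], 0]
    - [10, [-0.155, 0, -0.002], 0]

```text
time_s: 12.35
eef_pos: [0.5781, -0.0035, 0.1542]
eef_rot: [0.0, -0.059, 0.998, -0.0]
wrist_force: [0.3, 0.1, -0.9]
opening: 0.222
grasp_force: 59.0
```

```bash
python3 - <<'E'
from h import *
plan((.45,-.02,.17,6.8),(.474,-.277,.1,11.7))
c=camera("side");W=cloud(c);save(c,"s6.png")
D=W[...,:2]-lip;al=D@eb;pe=D@np.array([-eb[1],eb[0]]);im=c["image"].astype(int)
k=(abs(pe)<.075)&(al>.10)&(al<.2)&(W[...,2]>.1)&(W[...,2]<.25)&(im.min(-1)>90)
f=np.polyfit(W[...,2][k],al[k],1);print(k.sum(),"cover angle",90+np.degrees(np.arctan(f[0])))
v=c["image"][120:280,260:460][:,:,::-1];cv2.imwrite("pics/v6.png",cv2.resize(v,None,fx=4,fy=3.7,interpolation=cv2.INTER_CUBIC))
E
```

```text
t 12.35 p [ 0.5781 -0.0035  0.1542] yaw 6.79 tilt [ 0. -0. -1.] open 19.0 gf 59.0 F [ 0.3  0.1 -0.9] q [-0.21  0.24  1.65 -0.    1.26 -1.9 ]
(0.45, -0.02, 0.17, 6.8) -> [0.323, -0.003, -0.04] -0.0001
(0.474, -0.277, 0.1, 11.7) -> [0.339, -0.648, 0.135] -0.0273
2246 cover angle 96.19307682681809
```

View pics/v6.png

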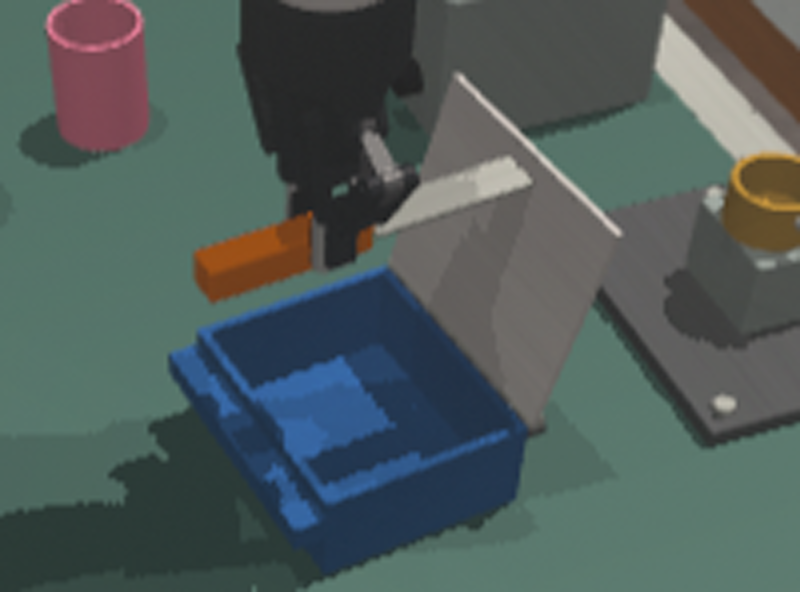

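>>> play_rows:
  plan:
    - [10, [0.05, 0, -0.005], 0]
    - [10, [0.12, 0, -0.02], 0]
    - [10, [0.22, 0, -0.03], 0]
    - [10, [0.323, -0.05, -0.03], -0.01]
    - [10, [0.33, -0.15, -0.02], -0.0273]
    - [10, [0.339, -0.27, 0.0], -0.0273]
    - [10, [0.339, -0.39, 0.05], -0.0273]
    - [10, [0.339, -0.5, 0.1], -0.0273]
    - [10, [0.339, -0.6, 0.135], -0.0273]
    - [10, [0.339, -0.648, 0.135], -0.0273]

```text
time_s: 13.4
eef_pos: [0.4727, -0.2794, 0.0984]
eef_rot: [-0.001, -0.101, 0.995, 0.001]
wrist_force: [0.2, 0.7, -1.9]
opening: 0.223
grasp_force: 59.0
```

>>> play_rows:
  plan:
    - [10, [0, 0, 0.05], 0]
    - [10, [0, 0, 0.1], 0]
    - [10, [0, 0, 0.15], 0]
    - [10, [0, 0, 0.2], 0]
    - [10, [0, 0, 0.25], 0]
    - [10, [0, 0, 0.275], 0]
    - [10, [0, 0, 0.275], 0]

```text
time_s: 14.1
eef_pos: [0.4733, -0.2758, -0.0106]
eef_rot: [-0.001, -0.102, 0.995, 0.001]
wrist_force: [0.5, 0.3, -1.3]
opening: 0.222
grasp_force: 59.1
```

```bash
python3 - <<'E'
from h import *
plan((.474,-.277,-.0192,11.7))
E
```

```text
t 14.1 p [ 0.4733 -0.2758 -0.0106] yaw 11.72 tilt [-0.0018  0.0017 -1.    ] open 18.9 gf 59.1 F [ 0.5  0.3 -1.3] q [-0.74  0.42  1.8   0.    0.92 -2.52]
(0.474, -0.277, -0.0192, 11.7) -> [-0.001, -0.003, 0.021] 0.0001
```

>>> play_rows:
  plan:
    - [10, [0, 0, 0.01], 0]
    - [10, [0, 0, 0.021], 0]
    - [10, [0, 0, 0.021], 0]
    - [30, [0, 0, 0.019], 0]
    - [45, [0, 0, 0.019], 0]
    - [45, [0, 0, 0.019], 0]
    - [45, [0, 0, -0.02], 0]
    - [45, [0, 0, -0.1], 0]
    - [60, [0, 0, -0.22], 0]
    - [85, [0, 0, -0.32], 0]

```text
time_s: 15.1
eef_pos: [0.4742, -0.277, 0.1215]
eef_rot: [0.0, -0.102, 0.995, -0.001]
wrist_force: [0.4, 0.0, -0.0]
opening: 0.848
grasp_force: 0.0
```

```bash
python3 - <<'E'
from h import *
plan((.45,.09,.17,6.8),(.439,.2942,.17,0),(.439,.2942,.015,0))
c=camera("side");W=cloud(c)
D=W[...,:2]-lip;al=D@eb;pe=D@np.array([-eb[1],eb[0]]);im=c["image"].astype(int)
k=(abs(pe)<.075)&(al>.10)&(al<.2)&(W[...,2]>.1)&(W[...,2]<.25)&(im.min(-1)>90)
f=np.polyfit(W[...,2][k],al[k],1);print(k.sum(),"cover angle",90+np.degrees(np.arctan(f[0])))
for d in masks_of(c,"pry")[:1]:
    P=W[d["mask"]];P=P[~np.isnan(P[:,0])];print(d["conf"],np.percentile(P,[2,50,98],axis=0).round(3))
E
```

```text
t 15.1 p [ 0.4742 -0.277   0.1215] yaw 11.71 tilt [ 0.0011 -0.001  -1.    ] open 72.4 gf 0.0 F [ 0.4  0.  -0. ] q [-0.74  0.21  1.75  0.    1.18 -2.52]
(0.45, 0.09, 0.17, 6.8) -> [-0.127, 0.911, -0.122] 0.0273
(0.439, 0.2942, 0.17, 0) -> [-0.204, 1.416, -0.123] 0.065
(0.439, 0.2942, 0.015, 0) -> [-0.203, 1.417, 0.265] 0.065
960 cover angle 103.66197501126723
0.66 [[ 0.411 -0.297  0.009]
 [ 0.484 -0.276  0.018]
 [ 0.581 -0.247  0.029]]
```

>>> play_rows:
  plan:
    - [85, [0.0, 0.12, -0.12], 0]
    - [85, [0.0, 0.24, -0.12], 0.01]
    - [85, [-0.03, 0.36, -0.12], 0.0273]
    - [85, [-0.06, 0.48, -0.12], 0.0273]
    - [85, [-0.09, 0.6, -0.12], 0.0273]
    - [85, [-0.127, 0.72, -0.12], 0.0273]
    - [85, [-0.127, 0.84, -0.12], 0.0273]
    - [85, [-0.127, 0.911, -0.12], 0.0273]
    - [85, [-0.127, 0.911, -0.12], 0.0273]

```text
time_s: 16.1
eef_pos: [0.4483, 0.0941, 0.1666]
eef_rot: [-0.0, -0.062, 0.998, 0.001]
wrist_force: [-0.3, -0.4, -0.4]
opening: 0.997
grasp_force: 0.0
```

```bash
python3 - <<'E'
from h import *
plan((.4393,.2945,.17,6.8),(.4393,.2945,.014,6.8))
c=camera("top");W=cloud(c)
for nme in("top","side"):
    c=camera(nme);W=cloud(c)
    k=(abs(W[...,0]-.44)<.06)&(abs(W[...,1]-.295)<.06)&(W[...,2]>.075)&(W[...,2]<.11)
    P=W[k];(x,y),r=cv2.minEnclosingCircle((P[:,:2]*1000).astype(np.float32));print(nme,k.sum(),x,y,r,np.percentile(P[:,2],[5,95]))
E
```

```text
t 16.1 p [0.4483 0.0941 0.1666] yaw 7.1 tilt [-2.0e-04  1.2e-03 -1.0e+00] open 85.1 gf 0.0 F [-0.3 -0.4 -0.4] q [-0.05 -0.05  1.93  0.    1.26 -1.75]
(0.4393, 0.2945, 0.17, 6.8) -> [-0.04, 0.5, -0.008] 0.0017
(0.4393, 0.2945, 0.014, 6.8) -> [-0.04, 0.499, 0.382] 0.0017
top 143 439.5708312988281 294.6033020019531 31.546316146850586 [0.07724283 0.09616475]
side 272 440.2220153808594 293.7467346191406 33.41655349731445 [0.07566863 0.09230283]
```

>>> play_rows:
  plan:
    - [85, [-0.02, 0.12, 0], 0]
    - [85, [-0.03, 0.24, 0], 0]
    - [85, [-0.04, 0.36, 0], 0]
    - [85, [-0.04, 0.45, 0], 0]
    - [85, [-0.04, 0.498, 0], 0]
    - [85, [-0.04, 0.498, 0], 0]
    - [85, [-0.04, 0.498, 0], 0]

```text
time_s: 16.95
eef_pos: [0.4428, 0.2887, 0.1661]
eef_rot: [-0.0, -0.059, 0.998, -0.0]
wrist_force: [-0.9, -0.3, 0.4]
opening: 0.995
grasp_force: 0.0
```

```bash
python3 - <<'E'
from h import *
plan((.4396,.2945,.17,6.8),(.4396,.2945,.014,6.8))
E
```

```text
t 16.95 p [0.4428 0.2887 0.1661] yaw 6.74 tilt [-2.e-04 -8.e-04 -1.e+00] open 85.0 gf 0.0 F [-0.9 -0.3  0.4] q [ 0.35  0.12  1.76 -0.    1.26 -1.33]
(0.4396, 0.2945, 0.17, 6.8) -> [0.006, 0.015, -0.01] -0.0004
(0.4396, 0.2945, 0.014, 6.8) -> [0.006, 0.016, 0.38] -0.0004
```

>>> play_rows:
  plan:
    - [85, [0.006, 0.015, 0.06], 0]
    - [85, [0.006, 0.015, 0.13], 0]
    - [85, [0.006, 0.015, 0.2], 0]
    - [85, [0.006, 0.015, 0.27], 0]
    - [85, [0.006, 0.015, 0.34], 0]
    - [85, [0.006, 0.015, 0.38], 0]
    - [85, [0.006, 0.015, 0.38], 0]
    - [50, [0.006, 0.015, 0.38], 0]
    - [50, [0.006, 0.015, 0.38], 0]
    - [50, [0.006, 0.015, 0.38], 0]

```text
time_s: 17.95
eef_pos: [0.4407, 0.2954, 0.016]
eef_rot: [0.001, -0.059, 0.998, 0.0]
wrist_force: [0.5, -3.5, 2.9]
opening: 0.714
grasp_force: 65.8
```

>>> play_rows:
  plan:
    - [50, [0, 0, 0], 0]
    - [50, [0, 0, 0], 0]
    - [50, [0, 0, -0.03], 0]
    - [50, [0, 0, -0.1], 0]
    - [50, [0, 0, -0.18], 0]
    - [50, [0, 0, -0.25], 0]
    - [50, [0, 0, -0.25], 0]

```text
time_s: 18.65
eef_pos: [0.4417, 0.2972, 0.1191]
eef_rot: [0.004, -0.059, 0.998, 0.002]
wrist_force: [1.1, -0.2, -2.7]
opening: 0.71
grasp_force: 66.3
```

```bash
python3 - <<'E'
from h import *
plan()
p=np.array(get_obs()["eef_pos"])
c=camera("side");W=cloud(c);D=W-p
k=(np.hypot(D[...,0],D[...,1])<.036)&(D[...,2]<.03)&(W[...,2]>.02)
print(k.sum(),np.percentile(W[k],[1,50,99],axis=0).round(3))
v=c["image"][80:260,180:380][:,:,::-1];cv2.imwrite("pics/v7.png",cv2.resize(v,None,fx=3.3,fy=3.3,interpolation=cv2.INTER_CUBIC))
E
```

```text
t 18.65 p [0.4417 0.2972 0.1191] yaw 6.82 tilt [ 0.0076  0.0035 -1.    ] open 60.7 gf 66.3 F [ 1.1 -0.2 -2.7] q [ 0.37  0.18  1.8   0.    1.16 -1.32]
378 [[0.409 0.264 0.106]
 [0.435 0.272 0.127]
 [0.468 0.297 0.149]]
```

View pics/v7.png

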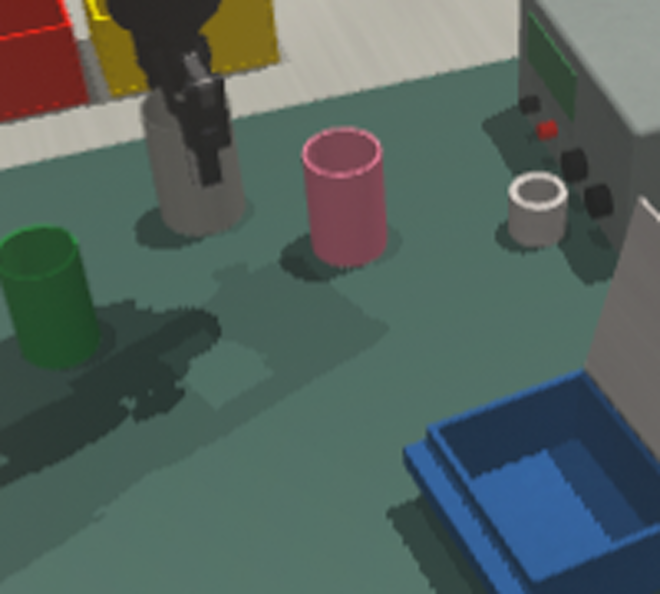

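```bash
cat >> h.py <<'E'
def piv(d,z,dy=0): # pivot pos in box frame (mm) -> eef target
    g=lip+d/1000*eb; return (round(float(g[0]),4),round(float(g[1]),4),round(z/1000-.0486,4),YB)
def arc(t,s,Ex=18,Ez=68,r=31):
    a=np.radians(t);return (Ex-r*np.cos(a)+s*np.sin(a),Ez+r*np.sin(a)+s*np.cos(a))
E
python3 - <<'E'
from h import *
plan(piv(-40,175),piv(-22,126))
E
```

```text
t 18.7 p [0.4403 0.2965 0.1166] yaw 6.81 tilt [ 0.0043  0.0021 -1.    ] open 60.9 gf 66.3 F [-0.4 -1.  -4.4] q [ 0.37  0.18  1.8   0.    1.16 -1.32]
(0.4843, -0.0147, 0.1264, 6.8) -> [-0.017, -0.786, -0.026] 0.0
(0.5022, -0.0126, 0.0774, 6.8) -> [-0.062, -0.786, 0.097] 0.0
```

>>> play_rows:
  plan:
    - [50, [0, -0.03, -0.026], 0]
    - [50, [0, -0.09, -0.026], 0]
    - [50, [0, -0.18, -0.026], 0]
    - [50, [0, -0.28, -0.026], 0]
    - [50, [-0.005, -0.38, -0.026], 0]
    - [50, [-0.01, -0.48, -0.026], 0]
    - [50, [-0.017, -0.58, -0.026], 0]
    - [50, [-0.017, -0.67, -0.026], 0]
    - [50, [-0.017, -0.74, -0.026], 0]
    - [50, [-0.017, -0.776, -0.026], 0]

```text
time_s: 19.7
eef_pos: [0.4813, -0.0142, 0.1236]
eef_rot: [-0.001, -0.058, 0.998, 0.0]
wrist_force: [-0.1, 0.4, -3.3]
opening: 0.713
grasp_force: 66.4
```

>>> play_rows:
  plan:
    - [50, [0, -0.01, 0], 0]
    - [50, [0, -0.01, 0], 0]
    - [50, [0, -0.01, 0], 0]

```text
time_s: 20.0
eef_pos: [0.4824, -0.0147, 0.1243]
eef_rot: [-0.0, -0.06, 0.998, 0.0]
wrist_force: [1.0, 0.2, -3.8]
opening: 0.71
grasp_force: 66.4
```

```bash
python3 - <<'E'
from h import *
plan(piv(-40,125),piv(-22,125),*[piv(*arc(t,s)) for t,s in ((0,54),(10,54),(20,53),(30,53),(40,52),(50,51),(60,50),(70,49),(80,48),(90,47),(100,46),(107,46))])
E
```

```text
t 20.0 p [ 0.4824 -0.0147  0.1243] yaw 6.84 tilt [-1.e-03  8.e-04 -1.e+00] open 60.7 gf 66.4 F [ 1.   0.2 -3.8] q [-0.28  0.07  1.91  0.    1.17 -1.97]
(0.4843, -0.0147, 0.0764, 6.8) -> [-0.005, -0.001, 0.12] 0.0002
(0.5022, -0.0126, 0.0764, 6.8) -> [-0.05, -0.001, 0.12] 0.0002
(0.5111, -0.0115, np.float64(0.0734), 6.8) -> [-0.072, -0.001, 0.127] 0.0002
(0.5209, -0.0104, np.float64(0.078), 6.8) -> [-0.097, -0.001, 0.116] 0.0002
(0.5309, -0.0092, np.float64(0.0798), 6.8) -> [-0.122, -0.001, 0.111] 0.0002
(0.5415, -0.0079, np.float64(0.0808), 6.8) -> [-0.149, -0.001, 0.109] 0.0002
(0.5515, -0.0067, np.float64(0.0792), 6.8) -> [-0.174, -0.001, 0.113] 0.0002
(0.5609, -0.0056, np.float64(0.0759), 6.8) -> [-0.198, -0.001, 0.121] 0.0002
(0.5695, -0.0046, np.float64(0.0712), 6.8) -> [-0.219, -0.001, 0.133] 0.0002
(0.5771, -0.0037, np.float64(0.0653), 6.8) -> [-0.238, -0.001, 0.147] 0.0002
(0.5835, -0.0029, np.float64(0.0583), 6.8) -> [-0.255, -0.001, 0.165] 0.0002
(0.5885, -0.0023, np.float64(0.0504), 6.8) -> [-0.267, -0.001, 0.184] 0.0002
(0.5922, -0.0019, np.float64(0.0419), 6.8) -> [-0.277, -0.001, 0.206] 0.0002
(0.5946, -0.0016, np.float64(0.0356), 6.8) -> [-0.283, -0.001, 0.221] 0.0002
```

>>> play_rows:
  plan:
    - [50, [-0.005, -0.001, 0.05], 0]
    - [50, [-0.02, -0.001, 0.1], 0]
    - [50, [-0.045, -0.001, 0.123], 0]
    - [50, [-0.06, -0.001, 0.123], 0]
    - [50, [-0.072, -0.001, 0.123], 0]
    - [50, [-0.085, -0.001, 0.12], 0]
    - [50, [-0.097, -0.001, 0.116], 0]
    - [50, [-0.11, -0.001, 0.113], 0]
    - [50, [-0.122, -0.001, 0.111], 0]
    - [50, [-0.122, -0.001, 0.111], 0]

```text
time_s: 21.0
eef_pos: [0.5281, -0.0098, 0.0797]
eef_rot: [-0.004, -0.06, 0.998, 0.0]
wrist_force: [-9.3, -1.3, -2.0]
opening: 0.701
grasp_force: 66.3
```

```bash
python3 - <<'E'
from h import *
plan(*[piv(*arc(t,s)) for t,s in ((20,53),(30,53),(40,52),(50,51),(60,50),(70,49),(80,48),(90,47),(100,46),(107,46))])
c=camera("side");save(c,"s8.png")
v=c["image"][120:280,250:450][:,:,::-1];cv2.imwrite("pics/v8.png",cv2.resize(v,None,fx=3.7,fy=3.7,interpolation=cv2.INTER_CUBIC))
E
```

```text
t 21.0 p [ 0.5281 -0.0098  0.0797] yaw 6.86 tilt [-8.e-03  2.e-04 -1.e+00] open 59.8 gf 66.3 F [-9.3 -1.3 -2. ] q [-0.24  0.24  1.82 -0.    1.09 -1.93]
(0.5309, -0.0092, np.float64(0.0798), 6.8) -> [-0.007, 0.001, -0.0] 0.0003
(0.5415, -0.0079, np.float64(0.0808), 6.8) -> [-0.034, 0.001, -0.003] 0.0003
(0.5515, -0.0067, np.float64(0.0792), 6.8) -> [-0.059, 0.001, 0.001] 0.0003
(0.5609, -0.0056, np.float64(0.0759), 6.8) -> [-0.083, 0.001, 0.009] 0.0003
(0.5695, -0.0046, np.float64(0.0712), 6.8) -> [-0.104, 0.001, 0.02] 0.0003
(0.5771, -0.0037, np.float64(0.0653), 6.8) -> [-0.124, 0.0, 0.035] 0.0003
(0.5835, -0.0029, np.float64(0.0583), 6.8) -> [-0.14, 0.001, 0.052] 0.0003
(0.5885, -0.0023, np.float64(0.0504), 6.8) -> [-0.153, 0.001, 0.072] 0.0003
(0.5922, -0.0019, np.float64(0.0419), 6.8) -> [-0.162, 0.0, 0.093] 0.0003
(0.5946, -0.0016, np.float64(0.0356), 6.8) -> [-0.168, 0.0, 0.109] 0.0003
```

View pics/v8.png

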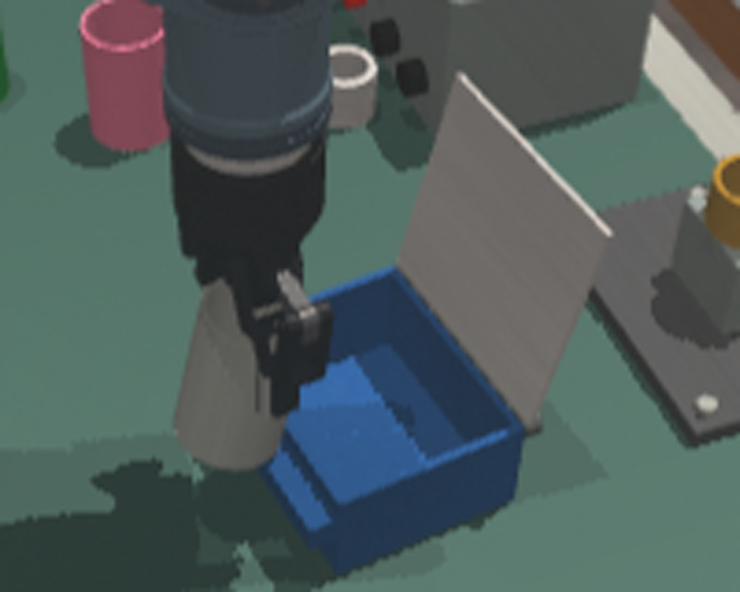

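>>> play_rows:
  plan:
    - [50, [-0.02, 0.001, -0.002], 0]
    - [50, [-0.034, 0.001, -0.003], 0]
    - [50, [-0.047, 0.001, -0.001], 0]
    - [50, [-0.059, 0.001, 0.001], 0]
    - [50, [-0.071, 0.001, 0.005], 0]
    - [50, [-0.083, 0.001, 0.009], 0]
    - [50, [-0.094, 0.001, 0.014], 0]
    - [50, [-0.104, 0.001, 0.02], 0]
    - [50, [-0.114, 0.001, 0.027], 0]
    - [50, [-0.124, 0.001, 0.035], 0]

```text
time_s: 22.05
eef_pos: [0.5811, -0.0031, 0.0687]
eef_rot: [0.0, -0.059, 0.998, 0.0]
wrist_force: [-4.9, 1.8, 10.4]
opening: 0.697
grasp_force: 66.5
```

```bash
python3 - <<'E'
from h import *
plan(*[piv(*arc(t,s)) for t,s in ((60,50),(70,49),(80,48),(90,47),(100,46),(107,46))])
c=camera("side");W=cloud(c);save(c,"s9.png")
p=np.array(get_obs()["eef_pos"])
D=W[...,:2]-p[:2];al=D@eb;pe=D@np.array([-eb[1],eb[0]]);im=c["image"].astype(int)
# cup points: greyish near
k=(abs(pe)<.034)&(al>-.1)&(al<.06)&(W[...,2]>.07)&(W[...,2]<.2)&(im.max(-1)-im.min(-1)<25)&(im.max(-1)>70)
print(k.sum(),np.percentile(al[k],[1,50,99]).round(3),np.percentile(W[...,2][k],[1,50,99]).round(3))
# generator direction: silhouettes via lowest-pe strip
v=c["image"][120:280,250:450][:,:,::-1];cv2.imwrite("pics/v9.png",cv2.resize(v,None,fx=3.7,fy=3.7,interpolation=cv2.INTER_CUBIC))
E
```

```text
t 22.05 p [ 0.5811 -0.0031  0.0687] yaw 6.82 tilt [ 2.e-04  8.e-04 -1.e+00] open 59.6 gf 66.5 F [-4.9  1.8 10.4] q [-0.21  0.35  1.7   0.    1.1  -1.9 ]
(0.5695, -0.0046, np.float64(0.0712), 6.8) -> [0.029, -0.0, -0.006] 0.0001
(0.5771, -0.0037, np.float64(0.0653), 6.8) -> [0.01, -0.0, 0.009] 0.0001
(0.5835, -0.0029, np.float64(0.0583), 6.8) -> [-0.006, -0.0, 0.026] 0.0001
(0.5885, -0.0023, np.float64(0.0504), 6.8) -> [-0.019, -0.0, 0.046] 0.0001
(0.5922, -0.0019, np.float64(0.0419), 6.8) -> [-0.028, -0.0, 0.067] 0.0001
(0.5946, -0.0016, np.float64(0.0356), 6.8) -> [-0.034, -0.0, 0.083] 0.0001
1106 [-0.076 -0.04  -0.001] [0.088 0.127 0.159]
```

View pics/v9.png

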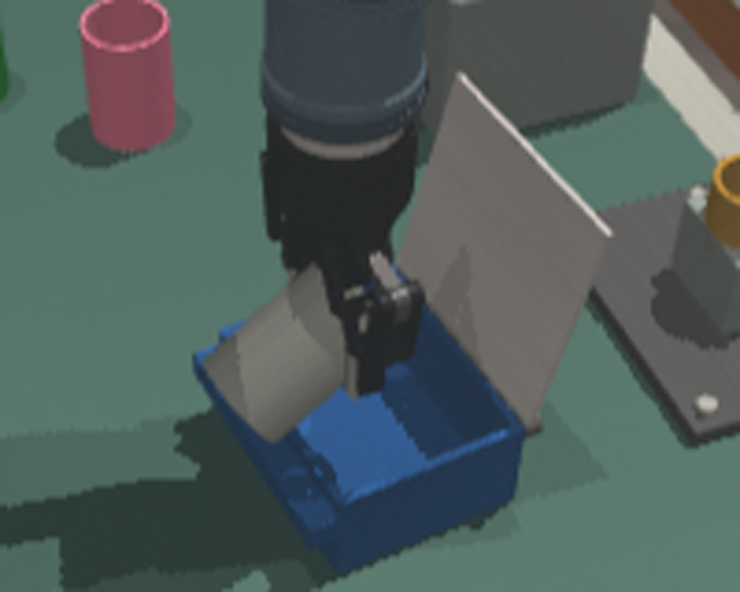

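>>> play_rows:
  plan:
    - [50, [0.0, 0, 0.01], 0]
    - [50, [0.0, 0, 0.02], 0]
    - [50, [-0.003, 0, 0.03], 0]
    - [50, [-0.01, 0, 0.038], 0]
    - [50, [-0.016, 0, 0.047], 0]
    - [50, [-0.02, 0, 0.057], 0]
    - [50, [-0.024, 0, 0.067], 0]
    - [50, [-0.028, 0, 0.076], 0]
    - [50, [-0.03, 0, 0.083], 0]
    - [50, [-0.03, 0, 0.083], 0]

```text
time_s: 23.1
eef_pos: [0.5991, -0.003, 0.0387]
eef_rot: [0.006, -0.059, 0.998, -0.001]
wrist_force: [5.7, 2.0, 12.0]
opening: 0.702
grasp_force: 66.0
```

```bash
cat >> h.py <<'E'
def cuptilt(c):
    """tilt of held cup: fit a cylinder axis (in the x-z box plane) to grey points near the gripper"""
    from scipy.optimize import least_squares
    W=cloud(c);p=np.array(get_obs()["eef_pos"]);im=c["image"].astype(int)
    D=W-p;D[...,2]-=.0486
    al=D[...,:2]@eb;pe=D[...,:2]@np.array([-eb[1],eb[0]]);z=D[...,2]
    k=(abs(pe)<.033)&(np.hypot(al,z)<.075)&(abs(al)>.014)&(im.max(-1)-im.min(-1)<25)&(im.max(-1)>65)
    a,b,h=al[k],pe[k],z[k]
    best=None
    for t0 in np.radians([0,40,80,110]):
        f=lambda t:np.hypot(b-t[1],a*np.cos(t[0])-h*np.sin(t[0])-t[2])-.031
        r=least_squares(f,[t0,0,0],loss="soft_l1",f_scale=.002)
        if best is None or r.cost<best.cost: best=r
    u=a*np.sin(best.x[0])+h*np.cos(best.x[0])
    print("cup pts",k.sum(),"tilt",np.degrees(best.x[0]).round(1),"off",best.x[1:].round(4),"rms",np.sqrt(np.mean(best.fun**2)).round(4),"axial",np.percentile(u,[1,99]).round(4))
E
python3 - <<'E'
from h import *
plan(piv(*arc(107,46)),piv(*arc(112,46)))
c=camera("side");save(c,"s10.png");cuptilt(c)
for n in("side","top"):
    c=camera(n);W=cloud(c)
    for l in ["ball0"]:
        for d in masks_of(c,l)[:10]:
            P=W[d["mask"]];P=P[~np.isnan(P[:,0])];print(n,round(d["conf"],2),np.round(d["rect"]),np.median(P,axis=0).round(3) if len(P) else None)
E
```

```text
t 23.1 p [ 0.5991 -0.003   0.0387] yaw 6.8 tilt [ 0.013  -0.0016 -0.9999] open 59.9 gf 66.0 F [ 5.7  2.  12. ] q [-0.2   0.42  1.67  0.    1.04 -1.89]
(0.5946, -0.0016, np.float64(0.0356), 6.8) -> [0.011, 0.005, 0.008] 0.0
(0.5958, -0.0014, np.float64(0.0309), 6.8) -> [0.008, 0.005, 0.019] 0.0
cup pts 1182 tilt 85.4 off [ 0.0023 -0.0148] rms 0.0075 axial [-0.0693  0.0737]
top 0.69 [410. 248.  24.  59.] [ 0.503 -0.271  0.019]
```

```bash
python3 - <<'E'
from h import *
for n in("side","top"):
    c=camera(n);W=cloud(c);p=np.array(get_obs()["eef_pos"]);im=c["image"].astype(int)
    D=W-p;D[...,2]-=.0486;al=D[...,:2]@eb;pe=D[...,:2]@np.array([-eb[1],eb[0]]);z=D[...,2]
    for a in range(-84,-10,6):
        k=(al*1000>=a)&(al*1000<a+6)&(abs(pe)<.034)&(z>-.04)&(z<.09)&(im[...,2]-im[...,0]<25)
        if k.sum()>3: print(n,a,k.sum(),"zmax",(np.percentile(z[k],[10,50,95])*1000).round(1),"pe@top",(np.median(pe[k][z[k]>np.percentile(z[k],80)])*1000).round())
E
```

```text
side -72 240 zmax [-6.1 16.2 40.6] pe@top -0.0
side -66 86 zmax [ 5.5 34.1 42.6] pe@top 0.0
side -60 88 zmax [ 7.3 33.8 42.5] pe@top -0.0
side -54 82 zmax [10.7 35.6 42.7] pe@top 1.0
side -48 85 zmax [11.6 34.9 42.7] pe@top -0.0
side -42 88 zmax [11.5 36.  42.9] pe@top -0.0
side -36 82 zmax [14.  35.5 43.4] pe@top -2.0
side -30 79 zmax [11.5 36.2 42.9] pe@top 0.0
side -24 188 zmax [22.7 48.1 81.9] pe@top -12.0
side -18 203 zmax [14.4 48.9 85.9] pe@top -18.0
side -12 52 zmax [ 2.2 44.8 68.2] pe@top -29.0
top -72 48 zmax [ 2.4 32.2 43.1] pe@top -1.0
top -66 45 zmax [29.4 38.1 42.7] pe@top 5.0
top -60 46 zmax [28.9 38.  44. ] pe@top -3.0
top -54 47 zmax [28.2 38.9 43.6] pe@top 3.0
top -48 57 zmax [26.9 38.8 43.9] pe@top -2.0
top -42 51 zmax [27.9 39.3 45.9] pe@top 1.0
top -36 45 zmax [24.9 36.7 43.9] pe@top -1.0
top -30 26 zmax [17.7 30.  38. ] pe@top -14.0
top -24 5 zmax [22.9 27.6 28.6] pe@top -26.0
```

```bash
sed -i 's/-\.0486,4),YB/-.060,4),YB/; s/D\[\.\.\.,2\]-=\.0486/D[...,2]-=.060/' h.py; python3 - <<'E'
from h import *
plan(*[piv(*arc(t,s)) for t,s in ((90,57),(94,57),(97,58),(100,59),(103,59))])
E
```

```text
t 23.45 p [ 0.599  -0.003   0.0388] yaw 6.8 tilt [ 0.013  -0.0017 -0.9999] open 59.6 gf 66.1 F [ 5.8  1.8 11.6] q [-0.2   0.42  1.67  0.    1.04 -1.89]
(0.5985, -0.0011, np.float64(0.039), 6.8) -> [0.001, 0.005, -0.001] 0.0
(0.6005, -0.0009, np.float64(0.0349), 6.8) -> [-0.004, 0.005, 0.01] 0.0
(0.6028, -0.0006, np.float64(0.0317), 6.8) -> [-0.01, 0.005, 0.018] 0.0
(0.6049, -0.0004, np.float64(0.0283), 6.8) -> [-0.015, 0.005, 0.026] 0.0
(0.6059, -0.0002, np.float64(0.0249), 6.8) -> [-0.018, 0.005, 0.035] 0.0
```

>>> play_rows:
  plan:
    - [50, [-0.003, 0.002, 0.004], 0]
    - [50, [-0.005, 0.003, 0.008], 0]
    - [50, [-0.007, 0.003, 0.012], 0]
    - [50, [-0.009, 0.003, 0.016], 0]
    - [50, [-0.01, 0.003, 0.02], 0]
    - [50, [-0.01, 0.003, 0.02], 0]

```text
time_s: 24.05
eef_pos: [0.6022, -0.0021, 0.0303]
eef_rot: [0.006, -0.06, 0.998, -0.002]
wrist_force: [5.2, -2.3, 11.7]
opening: 0.702
grasp_force: 65.6
```

```bash
cat >> h.py <<'E'
def top(c):
    W=cloud(c);p=np.array(get_obs()["eef_pos"]);im=c["image"].astype(int)
    D=W-p;D[...,2]-=.060;al=D[...,:2]@eb;pe=D[...,:2]@np.array([-eb[1],eb[0]]);z=D[...,2]
    X=[];Z=[]
    for a in range(-84,-26,4):
        k=(al*1000>=a)&(al*1000<a+4)&(abs(pe)<.012)&(z>0)&(z<.09)&(im[...,2]-im[...,0]<25)
        if k.sum()>3: X.append(a+2);Z.append((np.percentile(z[k],80)*1000).round(1))
    f=np.polyfit(X[2:],Z[2:],1);print("top line",list(zip(X,Z)),"tilt",90-np.degrees(np.arctan(f[0])).round(1))
E
python3 - <<'E'
from h import *
plan(*[piv(*arc(t,s)) for t,s in ((97,58),(100,59),(103,59))])
c=camera("side");top(c)
W=cloud(c);D=W[...,:2]-lip;al=D@eb;pe=D@np.array([-eb[1],eb[0]]);im=c["image"].astype(int)
k=(al>.025)&(al<.131)&(abs(pe)<.068)&(W[...,2]<.04)
br=k&(im[...,0]>im[...,2]+15)
print("box px",k.sum(),"brassy",br.sum(),"raised >14mm",(k&(W[...,2]>.016)&(W[...,2]<.035)).sum())
E
```

```text
t 24.05 p [ 0.6022 -0.0021  0.0303] yaw 6.82 tilt [ 0.0115 -0.0027 -0.9999] open 60.0 gf 65.6 F [ 5.2 -2.3 11.7] q [-0.2   0.44  1.66 -0.    1.03 -1.89]
(0.6028, -0.0006, np.float64(0.0317), 6.8) -> [-0.002, 0.004, -0.003] 0.0001
(0.6049, -0.0004, np.float64(0.0283), 6.8) -> [-0.007, 0.003, 0.005] 0.0001
(0.6059, -0.0002, np.float64(0.0249), 6.8) -> [-0.009, 0.004, 0.014] 0.0001
top line [(-70, np.float64(9.1)), (-66, np.float64(31.1)), (-62, np.float64(40.8)), (-58, np.float64(40.3)), (-54, np.float64(40.0)), (-50, np.float64(39.5)), (-46, np.float64(38.0)), (-42, np.float64(37.5)), (-38, np.float64(37.9)), (-34, np.float64(37.0)), (-30, np.float64(36.6)), (-26, np.float64(35.5))] tilt 98.1
box px 590 brassy 0 raised >14mm 0
```

>>> play_rows:
  plan:
    - [50, [-0.003, 0.002, 0.005], 0]
    - [50, [-0.005, 0.003, 0.01], 0]
    - [50, [-0.007, 0.003, 0.014], 0]
    - [50, [-0.008, 0.003, 0.017], 0]
    - [50, [-0.008, 0.003, 0.017], 0]
    - [50, [-0.008, 0.003, 0.017], 0]
    - [50, [-0.008, 0.003, 0.017], 0]

```text
time_s: 24.8
eef_pos: [0.605, 0.0001, 0.0233]
eef_rot: [0.005, -0.059, 0.998, -0.001]
wrist_force: [4.6, 1.2, 9.5]
opening: 0.702
grasp_force: 65.0
```

```bash
cat >> h.py <<'E'
def inbox(c):
    W=cloud(c);D=W[...,:2]-lip;al=D@eb;pe=D@np.array([-eb[1],eb[0]]);im=c["image"].astype(int)
    k=(al>.025)&(al<.131)&(abs(pe)<.068)&(W[...,2]<.05)
    print("box px",k.sum(),"brassy",(k&(im[...,0]>im[...,2]+15)).sum(),"z hist",np.histogram(W[...,2][k],[-.01,.012,.016,.02,.024,.028,.035,.05])[0])
E
python3 - <<'E'
from h import *
plan(*[piv(*arc(t,s)) for t,s in ((103,59),(106,59))])
c=camera("side");top(c);inbox(c)
c2=camera("top");inbox(c2)
a=c["image"][140:270,260:450][:,:,::-1];b=c2["image"][160:280,250:400][:,:,::-1]
a=cv2.resize(a,(560,383),interpolation=cv2.INTER_CUBIC);b=cv2.resize(b,(240,192));b=cv2.copyMakeBorder(b,0,191,0,0,cv2.BORDER_CONSTANT)
cv2.imwrite("pics/v10.png",np.hstack([a,b]))
print([(round(d["conf"],2),np.round(d["rect"])) for d in search_frame(c,"ball0")[:9]])
E
```

```text
t 24.8 p [6.05e-01 1.00e-04 2.33e-02] yaw 6.81 tilt [ 0.011  -0.0017 -0.9999] open 60.0 gf 65.0 F [4.6 1.2 9.5] q [-0.2   0.46  1.66  0.    1.02 -1.89]
(0.6059, -0.0002, np.float64(0.0249), 6.8) -> [-0.002, -0.001, -0.004] 0.0001
(0.6067, -0.0001, np.float64(0.0215), 6.8) -> [-0.004, -0.001, 0.004] 0.0001
top line [(-70, np.float64(6.3)), (-66, np.float64(17.0)), (-62, np.float64(35.2)), (-58, np.float64(47.2)), (-54, np.float64(47.0)), (-50, np.float64(45.4)), (-46, np.float64(44.5)), (-42, np.float64(44.8)), (-38, np.float64(43.1)), (-34, np.float64(41.6)), (-30, np.float64(41.0)), (-26, np.float64(39.5))] tilt 93.3
box px 613 brassy 97 z hist [502   6  17  28  44   6  10]
box px 281 brassy 0 z hist [263  18   0   0   0   0   0]
[(0.63, array([367., 230.,   7.,   2.])), (0.55, array([372., 238.,   8.,  12.]))]
```

>>> play_rows:
  plan:
    - [50, [-0.003, 0, 0.005], 0]
    - [50, [-0.005, 0, 0.01], 0]
    - [50, [-0.005, 0.008, 0.01], 0]
    - [50, [-0.005, -0.008, 0.01], 0]
    - [50, [-0.005, 0.008, 0.01], 0]
    - [50, [-0.005, -0.008, 0.01], 0]
    - [50, [-0.005, 0.0, 0.01], 0]
    - [50, [-0.005, 0, 0.01], 0]
    - [50, [-0.005, 0, 0.01], 0]

```text
time_s: 25.85
eef_pos: [0.6061, 0.0002, 0.0187]
eef_rot: [0.005, -0.059, 0.998, -0.001]
wrist_force: [3.1, -0.9, 8.4]
opening: 0.698
grasp_force: 64.5
```

```bash
python3 - <<'E'
from h import *
c=camera("side");top(c);inbox(c)
plan(*[piv(*arc(t,s)) for t,s in ((100,58),(90,57))],piv(60,140),piv(20,190),piv(-60,190))
print([(round(d["conf"],2),np.round(d["rect"])) for d in search_frame(c,"ball0")[:9]])
E
```

```text
top line [(-70, np.float64(7.1)), (-66, np.float64(16.9)), (-62, np.float64(29.5)), (-58, np.float64(42.1)), (-54, np.float64(50.9)), (-50, np.float64(51.1)), (-46, np.float64(49.1)), (-42, np.float64(48.1)), (-38, np.float64(46.7)), (-34, np.float64(45.3)), (-30, np.float64(44.1)), (-26, np.float64(43.3))] tilt 81.7
box px 575 brassy 98 z hist [468   7  24  36  33   4   3]
t 25.9 p [6.061e-01 2.000e-04 1.860e-02] yaw 6.82 tilt [ 0.0091 -0.0018 -1.    ] open 59.7 gf 64.5 F [ 2.7 -1.1  7.7] q [-0.2   0.47  1.65 -0.    1.01 -1.89]
(0.6039, -0.0005, np.float64(0.0285), 6.8) -> [0.005, -0.001, -0.025] 0.0001
(0.5985, -0.0011, np.float64(0.039), 6.8) -> [0.019, -0.001, -0.051] 0.0001
(0.5836, -0.0029, 0.08, 6.8) -> [0.055, -0.001, -0.154] 0.0001
(0.5439, -0.0076, 0.13, 6.8) -> [0.154, -0.002, -0.28] 0.0001
(0.4644, -0.0171, 0.13, 6.8) -> [0.354, -0.002, -0.282] 0.0001
[(0.37, array([365., 232.,   5.,   6.]))]
```

>>> play_rows:
  plan:
    - [50, [0.003, 0, -0.04], 0]
    - [50, [0.003, 0, -0.09], 0]
    - [50, [0.003, 0, -0.15], 0]
    - [50, [0.003, 0, -0.2], 0]
    - [50, [0.003, 0, -0.24], 0]
    - [50, [0.003, 0, -0.24], 0]
    - [50, [0.003, 0, -0.24], 0]
    - [50, [0.003, 0, -0.24], 0]

```text
time_s: 26.75
eef_pos: [0.5993, 0.0008, 0.1091]
eef_rot: [-0.001, -0.059, 0.998, 0.0]
wrist_force: [-1.3, -0.4, -1.8]
opening: 0.699
grasp_force: 64.9
```

```bash
python3 - <<'E'
from h import *
c=camera("side");inbox(c);c2=camera("top");inbox(c2)
F=[get_obs()["wrist_force"][2]]
for _ in range(4): camera("side");F.append(get_obs()["wrist_force"][2])
print(np.round(F,2));plan()
a=c["image"][100:270,260:450][:,:,::-1];b=c2["image"][160:260,270:370][:,:,::-1]
a=cv2.resize(a,(503,450),interpolation=cv2.INTER_CUBIC);b=cv2.resize(b,(290,290),interpolation=cv2.INTER_CUBIC);b=cv2.copyMakeBorder(b,0,160,0,0,cv2.BORDER_CONSTANT)
cv2.imwrite("pics/v10.png",np.hstack([a,b]))
W=cloud(c);D=W[...,:2]-lip;al=D@eb;pe=D@np.array([-eb[1],eb[0]])
print([(round(d["conf"],2),np.round(d["rect"])) for d in search_frame(c,"ball0")[:9]])
E
```

```text
box px 1293 brassy 320 z hist [915  27  45 103 118  29  56]
box px 294 brassy 0 z hist [276  18   0   0   0   0   0]
[-1.65 -1.78 -1.57 -1.   -1.69]
t 27.05 p [0.5999 0.0007 0.1096] yaw 6.78 tilt [-1.1e-03  2.0e-04 -1.0e+00] open 59.7 gf 64.9 F [ 0.6  0.1 -1.7] q [-0.2   0.34  1.62  0.    1.19 -1.89]Traceback (most recent call last):
  File "<stdin>", line 10, in <module>
ValueError: only the last four pictures can be asked about
```

View pics/v10.png

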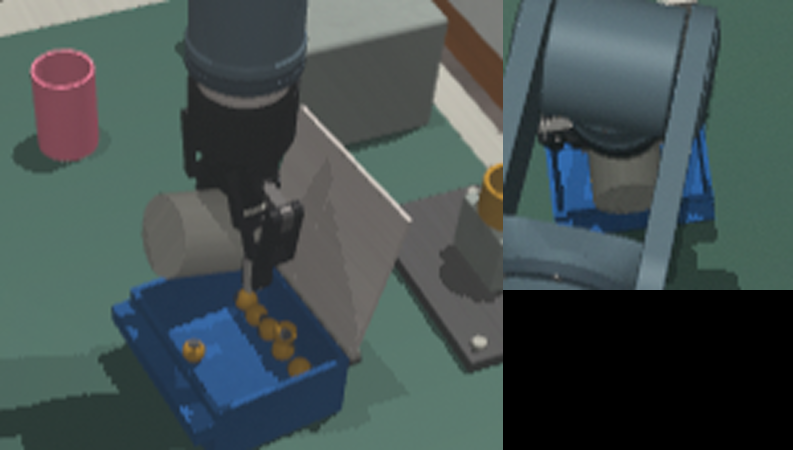

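```bash
python3 - <<'E'
from h import *
plan(piv(-20,170),piv(-150,170))
E
```

```text
t 27.05 p [0.5999 0.0007 0.1096] yaw 6.78 tilt [-1.1e-03  2.0e-04 -1.0e+00] open 59.7 gf 64.9 F [ 0.6  0.1 -1.7] q [-0.2   0.34  1.62  0.    1.19 -1.89]
(0.5041, -0.0124, 0.11, 6.8) -> [0.242, -0.004, -0.001] -0.0001
(0.3751, -0.0278, 0.11, 6.8) -> [0.567, -0.004, -0.0] -0.0001
```

>>> play_rows:
  plan:
    - [50, [0.04, 0, 0], 0]
    - [50, [0.11, 0, 0], 0]
    - [50, [0.19, 0, 0], 0]
    - [50, [0.27, 0, 0], 0.04]
    - [50, [0.35, 0, 0], 0.08]
    - [50, [0.43, 0, 0], 0.12]
    - [50, [0.5, 0, 0], 0.16]
    - [50, [0.55, 0, 0], 0.2]
    - [50, [0.567, -0.004, 0], 0.24]
    - [50, [0.567, -0.004, 0], 0.28]

```text
time_s: 28.05
eef_pos: [0.3743, -0.0279, 0.1103]
eef_rot: [0.0, 0.374, 0.927, -0.0]
wrist_force: [0.6, -0.8, -1.1]
opening: 0.7
grasp_force: 65.0
```

>>> play_rows:
  plan:
    - [50, [0, 0, 0], 0.04]
    - [50, [0, 0, 0], 0.085]
    - [50, [0, 0, 0], 0.13]
    - [50, [0, 0, 0], 0.175]
    - [50, [0, 0, 0], 0.22]
    - [50, [0, 0, 0], 0.265]
    - [50, [0, 0, 0], 0.31]
    - [50, [0, 0, 0], 0.355]
    - [50, [0, 0, 0], 0.4]
    - [50, [0, 0, 0], 0.44]

```text
time_s: 29.05
eef_pos: [0.3752, -0.0278, 0.1103]
eef_rot: [0.0, 0.879, 0.476, -0.0]
wrist_force: [-0.4, 0.4, -1.7]
opening: 0.697
grasp_force: 65.0
```

>>> play_rows:
  plan:
    - [50, [0, 0, 0], 0.04]
    - [50, [0, 0, 0], 0.085]
    - [50, [0, 0, 0], 0.13]
    - [50, [0, 0, 0], 0.175]
    - [50, [0, 0, 0], 0.22]
    - [50, [0, 0, 0], 0.265]
    - [50, [0, 0, 0], 0.28]
    - [50, [0, 0, 0], 0.28]
    - [50, [0, 0, 0], 0.28]

```text
time_s: 29.95
eef_pos: [0.3752, -0.0278, 0.1103]
eef_rot: [0.0, 0.998, 0.06, 0.0]
wrist_force: [-0.4, 0.3, -1.4]
opening: 0.702
grasp_force: 65.0
```

```bash
cat >> h.py <<'E'
def cupview(c):
    """bottom points +d; list mid-plane top line of cup rel. to gripper, beyond the gripper body"""
    W=cloud(c);p=np.array(get_obs()["eef_pos"]);im=c["image"].astype(int)
    D=W-p;al=D[...,:2]@eb;pe=D[...,:2]@np.array([-eb[1],eb[0]]);z=W[...,2]
    grey=(im.max(-1)-im.min(-1)<28)&(im.max(-1)>60)
    out=[]
    for a in list(range(-40,-20,5))+list(range(20,110,5)):
        k=(al*1000>=a)&(al*1000<a+5)&(abs(pe)<.04)&(z>.008)&(z<p[2]+.15)&grey
        if k.sum()>2: out.append((a,int(k.sum()),*(np.percentile(z[k],[5,90])*1000).round().astype(int).tolist(),*(np.percentile(pe[k],[3,97])*1000).round().astype(int).tolist()))
    print("a,n,zlo,ztop,pelo,pehi",out)
E
python3 - <<'E'
from h import *
plan(piv(-150,60))
cupview(camera("side"))
E
```

```text
t 29.95 p [ 0.3752 -0.0278  0.1103] yaw -173.13 tilt [ 0. -0. -1.] open 60.0 gf 65.0 F [-0.4  0.3 -1.4] q [-0.39 -0.17  2.17 -0.    1.15  1.06]
(0.3751, -0.0278, 0.0, 6.8) -> [-0.0, -0.0, 0.276] 0.0004
a,n,zlo,ztop,pelo,pehi [(-35, 50, 185, 196, -22, 17), (-30, 80, 174, 197, -29, 15), (-25, 95, 165, 199, -29, 14), (20, 67, 173, 213, -30, -2), (25, 101, 175, 214, -29, 11), (30, 94, 178, 216, -29, 15), (35, 100, 176, 218, -29, 16), (40, 96, 181, 219, -29, 15), (45, 99, 181, 220, -29, 14), (50, 63, 183, 219, -29, 14), (55, 26, 179, 201, -30, 2), (60, 7, 174, 185, -28, 9)]
```

>>> play_rows:
  plan:
    - [50, [0, 0, 0.05], 0]
    - [50, [0, 0, 0.12], 0]
    - [50, [0, 0, 0.19], 0]
    - [50, [0, 0, 0.25], 0]
    - [50, [0, 0, 0.29], 0]
    - [50, [0, 0, 0.315], 0]
    - [50, [0, 0, 0.33], 0]
    - [50, [0, 0, 0.336], 0]
    - [50, [0, 0, 0.336], 0]

```text
time_s: 30.9
eef_pos: [0.3754, -0.0278, -0.0234]
eef_rot: [-0.0, 0.998, 0.059, -0.0]
wrist_force: [-3.3, 1.6, 7.8]
opening: 0.699
grasp_force: 65.8
```

```bash
python3 - <<'E'
from h import *
plan()
cupview(camera("side"))
E
```

```text
t 30.9 p [ 0.3754 -0.0278 -0.0234] yaw -173.18 tilt [-6.e-04  3.e-04 -1.e+00] open 59.7 gf 65.8 F [-3.3  1.6  7.8] q [-0.39  0.13  2.23  0.    0.78  1.06]
a,n,zlo,ztop,pelo,pehi [(-35, 37, 54, 64, -21, 18), (-30, 66, 43, 64, -28, 19), (-25, 81, 29, 66, -29, 18), (20, 56, 43, 78, -29, 3), (25, 75, 41, 81, -29, 9), (30, 71, 44, 82, -29, 12), (35, 77, 46, 83, -30, 16), (40, 78, 48, 85, -29, 18), (45, 78, 48, 87, -29, 17), (50, 57, 50, 86, -28, 17), (55, 24, 49, 71, -30, 24), (60, 14, 40, 58, -29, 17), (65, 5, 32, 42, -21, 18)]
```

>>> play_rows:
  plan:
    - [64, [0, 0, 0], 0]
    - [66, [0, 0, 0], 0]
    - [70, [0, 0, 0], 0]
    - [75, [0, 0, 0], 0]
    - [75, [0, 0, 0], 0]
    - [75, [0, 0, 0], 0]

```text
time_s: 31.55
eef_pos: [0.3754, -0.0279, -0.0241]
eef_rot: [0.0, 0.998, 0.059, 0.0]
wrist_force: [1.8, -0.8, 0.9]
opening: 0.878
grasp_force: 0.2
```

```bash
python3 - <<'E'
from h import *
plan()
cupview(camera("side"))
E
```

```text
t 31.55 p [ 0.3754 -0.0279 -0.0241] yaw -173.21 tilt [ 3.e-04 -1.e-04 -1.e+00] open 75.0 gf 0.2 F [ 1.8 -0.8  0.9] q [-0.39  0.13  2.23 -0.    0.78  1.06]
a,n,zlo,ztop,pelo,pehi [(20, 60, 27, 65, -35, -1), (25, 70, 30, 65, -35, 8), (30, 70, 29, 65, -36, 12), (35, 73, 31, 65, -35, 8), (40, 74, 28, 65, -36, 11), (45, 71, 29, 65, -36, 11), (50, 68, 31, 64, -37, 11), (55, 72, 31, 65, -37, 11), (60, 74, 28, 65, -37, 10), (65, 71, 26, 64, -36, 10), (70, 47, 32, 64, -37, 11)]
```

>>> play_rows:
  plan:
    - [50, [0, 0, 0], 0]
    - [50, [0, 0, 0], 0]
    - [50, [0, 0, 0], 0]
    - [50, [0, 0, 0], 0]
    - [50, [0, 0, -0.03], 0]
    - [50, [0, 0, -0.08], 0]
    - [50, [0, 0, -0.115], 0]
    - [50, [0, 0, -0.115], 0]
    - [50, [0, 0, -0.115], 0]

```text
time_s: 32.5
eef_pos: [0.3751, -0.0277, 0.0216]
eef_rot: [0.0, 0.998, 0.059, 0.0]
wrist_force: [-0.3, 1.1, -1.6]
opening: 0.727
grasp_force: 64.0
```

```bash
cat >> h.py <<'E'
def prel(d,z): # target with axis = eef+.058, yaw turned; 
    g=lip+d/1000*eb; return (round(float(g[0]),4),round(float(g[1]),4),round(z/1000-.058,4),YB)
def face(f,e,B=75,Ex=0,Ez=56):
    a=np.radians(f);return (Ex-B*np.cos(a)+e*np.sin(a),Ez+B*np.sin(a)+e*np.cos(a))
def wall(f,Cz=50,B=75):
    a=np.radians(f);return (-B*np.cos(a)-31*np.sin(a),Cz+B*np.sin(a)-31*np.cos(a))
E
python3 - <<'E'
from h import *
plan(prel(-81,80),*[prel(*face(f,24)) for f in (0,10,20,30,40,50,60)])
cupview(camera("side"))
E
```

```text
t 32.5 p [ 0.3751 -0.0277  0.0216] yaw -173.21 tilt [ 1.e-04 -0.e+00 -1.e+00] open 62.1 gf 64.0 F [-0.3  1.1 -1.6] q [-0.39  0.01  2.22  0.    0.9   1.06]
(0.4436, -0.0196, 0.022, 6.8) -> [0.172, 0.0, -0.001] -0.0
(0.4495, -0.0189, np.float64(0.022), 6.8) -> [0.187, 0.0, -0.001] -0.0
(0.4548, -0.0183, np.float64(0.0347), 6.8) -> [0.201, 0.0, -0.033] -0.0
(0.4622, -0.0174, np.float64(0.0462), 6.8) -> [0.219, 0.0, -0.061] -0.0
(0.4714, -0.0163, np.float64(0.0563), 6.8) -> [0.242, 0.0, -0.087] -0.0
(0.4823, -0.015, np.float64(0.0646), 6.8) -> [0.27, 0.0, -0.107] -0.0
(0.4944, -0.0135, np.float64(0.0709), 6.8) -> [0.3, 0.0, -0.123] -0.0
(0.5074, -0.012, np.float64(0.075), 6.8) -> [0.333, 0.0, -0.133] -0.0
a,n,zlo,ztop,pelo,pehi [(20, 50, 71, 109, -32, -1), (25, 76, 72, 109, -32, 10), (30, 80, 74, 108, -32, 11), (35, 75, 72, 109, -33, 13), (40, 78, 70, 108, -34, 12), (45, 78, 74, 108, -33, 12), (50, 75, 72, 109, -35, 11), (55, 77, 73, 108, -34, 9), (60, 78, 72, 108, -35, 12), (65, 75, 71, 108, -36, 10), (70, 54, 78, 108, -35, 12)]
```

>>> play_rows:
  plan:
    - [50, [0.06, 0, 0], 0]
    - [50, [0.14, 0, 0], 0]
    - [50, [0.172, 0, 0], 0]
    - [50, [0.187, 0, -0.002], 0]
    - [50, [0.197, 0, -0.015], 0]
    - [50, [0.207, 0, -0.031], 0]
    - [50, [0.217, 0, -0.046], 0]
    - [50, [0.227, 0, -0.06], 0]
    - [50, [0.227, 0, -0.06], 0]

```text
time_s: 33.45
eef_pos: [0.4612, -0.0167, 0.0448]
eef_rot: [-0.001, 0.998, 0.059, -0.004]
wrist_force: [-8.9, -2.7, 0.4]
opening: 0.71
grasp_force: 64.5
```

```bash
python3 - <<'E'
from h import *
plan(*[prel(*face(f,24)) for f in (20,30,40,50,60)])
cupview(camera("side"))
E
```

```text
t 33.45 p [ 0.4612 -0.0167  0.0448] yaw -173.18 tilt [-8.3e-03  8.0e-04 -1.0e+00] open 60.7 gf 64.5 F [-8.9 -2.7  0.4] q [-0.29  0.16  2.   -0.    0.99  1.16]
(0.4622, -0.0174, np.float64(0.0462), 6.8) -> [0.002, 0.002, -0.004] 0.0001
(0.4714, -0.0163, np.float64(0.0563), 6.8) -> [0.025, 0.002, -0.029] 0.0001
(0.4823, -0.015, np.float64(0.0646), 6.8) -> [0.052, 0.002, -0.05] 0.0001
(0.4944, -0.0135, np.float64(0.0709), 6.8) -> [0.083, 0.002, -0.066] 0.0001
(0.5074, -0.012, np.float64(0.075), 6.8) -> [0.115, 0.002, -0.076] 0.0001
a,n,zlo,ztop,pelo,pehi [(-25, 32, 78, 87, -22, 21), (25, 29, 76, 124, -30, 0), (30, 57, 81, 123, -30, 12), (35, 70, 84, 122, -30, 15), (40, 66, 79, 120, -30, 13), (45, 68, 79, 118, -30, 10), (50, 63, 77, 117, -31, 11), (55, 71, 74, 115, -31, 10), (60, 68, 66, 113, -30, 13), (65, 64, 79, 113, -31, 10), (70, 49, 88, 111, -29, 14), (75, 22, 58, 111, -19, 15)]
```

>>> play_rows:
  plan:
    - [50, [0.01, 0, -0.013], 0]
    - [50, [0.022, 0, -0.026], 0]
    - [50, [0.035, 0, -0.038], 0]
    - [50, [0.05, 0, -0.048], 0]
    - [50, [0.065, 0, -0.057], 0]
    - [50, [0.08, 0, -0.064], 0]
    - [50, [0.095, 0, -0.07], 0]
    - [50, [0.095, 0, -0.07], 0]

```text
time_s: 34.3
eef_pos: [0.4992, -0.0116, 0.0729]
eef_rot: [-0.001, 0.998, 0.059, -0.004]
wrist_force: [-9.0, 0.6, 6.0]
opening: 0.7
grasp_force: 64.1
```

```bash
python3 - <<'E'
from h import *
plan(*[prel(*face(f,22)) for f in (45,50,60,70)],*[prel(*wall(f)) for f in (45,50,60,75,90)])
cupview(camera("side"))
E
```

```text
t 34.3 p [ 0.4992 -0.0116  0.0729] yaw -173.19 tilt [-0.0084  0.0019 -1.    ] open 59.8 gf 64.1 F [-9.   0.6  6. ] q [-0.26  0.19  1.9  -0.    1.07  1.19]
(0.4868, -0.0144, np.float64(0.0666), 6.8) -> [-0.031, 0.003, 0.016] 0.0001
(0.4929, -0.0137, np.float64(0.0696), 6.8) -> [-0.016, 0.003, 0.008] 0.0001
(0.5057, -0.0122, np.float64(0.074), 6.8) -> [0.016, 0.003, -0.003] 0.0001
(0.5191, -0.0106, np.float64(0.076), 6.8) -> [0.05, 0.003, -0.008] 0.0001
(0.4496, -0.0189, np.float64(0.0231), 6.8) -> [-0.124, 0.004, 0.126] 0.0001
(0.4525, -0.0185, np.float64(0.0295), 6.8) -> [-0.117, 0.004, 0.11] 0.0001
(0.4601, -0.0176, np.float64(0.0415), 6.8) -> [-0.098, 0.004, 0.079] 0.0001
(0.475, -0.0158, np.float64(0.0564), 6.8) -> [-0.061, 0.003, 0.042] 0.0001
(0.4932, -0.0137, np.float64(0.067), 6.8) -> [-0.015, 0.004, 0.015] 0.0001
a,n,zlo,ztop,pelo,pehi [(-40, 5, 120, 124, -6, 8), (-35, 27, 119, 125, -17, 19), (-30, 41, 114, 129, -23, 24), (-25, 52, 110, 132, -26, 29), (20, 26, 71, 108, -30, -7), (25, 37, 50, 109, -29, 2), (30, 44, 58, 115, -30, -17), (35, 50, 70, 118, -30, -16), (40, 55, 67, 121, -29, -6), (45, 45, 80, 118, -28, 1), (50, 37, 85, 113, -27, 4), (55, 31, 86, 107, -24, 6), (60, 23, 92, 104, -19, 5), (65, 6, 97, 99, -10, 9)]
```

>>> play_rows:
  plan:
    - [50, [-0.06, 0, 0], 0]
    - [50, [-0.15, 0, 0], 0]
    - [50, [-0.17, 0, 0.04], 0]
    - [50, [-0.17, 0, 0.1], 0]
    - [50, [-0.17, 0, 0.117], 0]
    - [50, [-0.17, 0, 0.117], 0]

```text
time_s: 34.95
eef_pos: [0.4343, -0.0203, 0.0263]
eef_rot: [-0.001, 0.998, 0.059, -0.001]
wrist_force: [-0.1, -0.4, -0.8]
opening: 0.702
grasp_force: 65.2
```

```bash
python3 - <<'E'
from h import *
plan(*[prel(*wall(f)) for f in (45,50,60,70,80,90)])
cupview(camera("side"))
E
```

```text
t 34.95 p [ 0.4343 -0.0203  0.0263] yaw -173.23 tilt [-0.0026  0.001  -1.    ] open 60.0 gf 65.2 F [-0.1 -0.4 -0.8] q [-0.32  0.13  2.08  0.    0.93  1.13]
(0.4496, -0.0189, np.float64(0.0231), 6.8) -> [0.038, 0.001, 0.008] -0.0002
(0.4525, -0.0185, np.float64(0.0295), 6.8) -> [0.046, 0.001, -0.008] -0.0002
(0.4601, -0.0176, np.float64(0.0415), 6.8) -> [0.065, 0.001, -0.038] -0.0002
(0.4696, -0.0165, np.float64(0.0519), 6.8) -> [0.089, 0.001, -0.064] -0.0002
(0.4808, -0.0152, np.float64(0.0605), 6.8) -> [0.117, 0.001, -0.086] -0.0002
(0.4932, -0.0137, np.float64(0.067), 6.8) -> [0.148, 0.001, -0.102] -0.0002
a,n,zlo,ztop,pelo,pehi [(-40, 12, 72, 76, -9, 12), (-35, 32, 71, 79, -16, 20), (-30, 46, 65, 83, -24, 27), (-25, 56, 61, 86, -27, 30), (20, 30, 26, 65, -30, -20), (25, 51, 27, 91, -29, 3), (30, 63, 27, 86, -29, 8), (35, 62, 29, 82, -29, 7), (40, 57, 33, 77, -28, 8), (45, 51, 35, 71, -28, 9), (50, 43, 37, 67, -27, 8), (55, 34, 44, 62, -23, 11), (60, 27, 47, 57, -20, 13), (65, 8, 48, 52, -10, 9)]
```

>>> play_rows:
  plan:
    - [50, [0.02, 0.001, 0.001], 0]
    - [50, [0.035, 0.001, 0.001], 0]
    - [50, [0.043, 0.001, 0], 0]
    - [50, [0.05, 0.001, -0.006], 0]
    - [50, [0.058, 0.001, -0.017], 0]
    - [50, [0.067, 0.001, -0.03], 0]
    - [50, [0.078, 0.001, -0.044], 0]
    - [50, [0.091, 0.001, -0.058], 0]
    - [50, [0.105, 0.001, -0.07], 0]
    - [50, [0.105, 0.001, -0.07], 0]

```text
time_s: 36.0
eef_pos: [0.4793, -0.0163, 0.0564]
eef_rot: [0.0, 0.998, 0.059, 0.001]
wrist_force: [0.7, -0.9, -0.8]
opening: 0.699
grasp_force: 65.9
```

```bash
python3 - <<'E'
from h import *
plan(*[prel(*wall(f)) for f in (60,70,80,90,95)])
cupview(camera("side"))
E
```

```text
t 36.0 p [ 0.4793 -0.0163  0.0564] yaw -173.2 tilt [ 3.e-03 -7.e-04 -1.e+00] open 59.7 gf 65.9 F [ 0.7 -0.9 -0.8] q [-0.28  0.17  1.96  0.    1.01  1.17]
(0.4601, -0.0176, np.float64(0.0415), 6.8) -> [-0.048, -0.003, 0.037] -0.0
(0.4696, -0.0165, np.float64(0.0519), 6.8) -> [-0.024, -0.002, 0.011] -0.0
(0.4808, -0.0152, np.float64(0.0605), 6.8) -> [0.004, -0.002, -0.01] -0.0
(0.4932, -0.0137, np.float64(0.067), 6.8) -> [0.035, -0.002, -0.026] -0.0
(0.4998, -0.0129, np.float64(0.0694), 6.8) -> [0.052, -0.002, -0.032] -0.0
a,n,zlo,ztop,pelo,pehi [(-40, 3, 104, 106, 0, 4), (-35, 30, 103, 108, -17, 19), (-30, 38, 98, 111, -23, 23), (-25, 52, 93, 115, -26, 28), (20, 22, 57, 91, -30, -20), (25, 34, 49, 97, -30, -16), (30, 47, 52, 105, -30, -18), (35, 50, 55, 107, -30, -11), (40, 58, 63, 108, -30, -1), (45, 53, 51, 103, -30, 5), (50, 44, 67, 97, -29, 6), (55, 34, 70, 94, -25, 5), (60, 30, 73, 90, -21, 8), (65, 10, 63, 83, -14, 7), (95, 6, 9, 29, 23, 31), (100, 4, 12, 30, 24, 29)]
```

```bash
cat >> h.py <<'E'
def w2(f,Cz=48.5,B=65):
    d,z=wall(f,Cz,B); g=lip+d/1000*eb; return (round(float(g[0]),4),round(float(g[1]),4),round(z/1000-.048,4),YB)
E
python3 - <<'E'
from h import *
plan(prel(-85,56.4+58),prel(-85,72.5+10),*[w2(f) for f in (45,50,55,60,65,70,75,80,85,90)])
E
```

```text
t 36.05 p [ 0.4783 -0.0161  0.0557] yaw -173.2 tilt [ 1.5e-03 -4.0e-04 -1.0e+00] open 60.0 gf 65.9 F [-0.   0.6 -1.1] q [-0.28  0.17  1.96  0.    1.01  1.17]
(0.4396, -0.0201, 0.0564, 6.8) -> [-0.097, -0.002, -0.002] 0.0
(0.4396, -0.0201, 0.0245, 6.8) -> [-0.097, -0.002, 0.078] 0.0
(0.4566, -0.018, np.float64(0.0245), 6.8) -> [-0.055, -0.002, 0.078] 0.0
(0.4589, -0.0178, np.float64(0.0304), 6.8) -> [-0.049, -0.002, 0.063] 0.0
(0.4618, -0.0174, np.float64(0.036), 6.8) -> [-0.041, -0.002, 0.049] 0.0
(0.4651, -0.017, np.float64(0.0413), 6.8) -> [-0.033, -0.002, 0.036] 0.0
(0.4688, -0.0166, np.float64(0.0463), 6.8) -> [-0.024, -0.002, 0.023] 0.0
(0.473, -0.0161, np.float64(0.051), 6.8) -> [-0.013, -0.002, 0.012] 0.0
(0.4776, -0.0155, np.float64(0.0553), 6.8) -> [-0.002, -0.002, 0.001] 0.0
(0.4825, -0.015, np.float64(0.0591), 6.8) -> [0.011, -0.002, -0.008] 0.0
(0.4877, -0.0143, np.float64(0.0626), 6.8) -> [0.024, -0.002, -0.017] 0.0
(0.4932, -0.0137, np.float64(0.0655), 6.8) -> [0.038, -0.002, -0.024] 0.0
```

Back off, lower, press forward until contact, then check force before rising.

>>> play_rows:
  plan:
    - [50, [-0.06, -0.002, 0], 0]
    - [50, [-0.097, -0.002, 0], 0]
    - [50, [-0.1, -0.002, 0.04], 0]
    - [50, [-0.1, -0.002, 0.075], 0]
    - [50, [-0.1, -0.002, 0.078], 0]
    - [50, [-0.08, -0.002, 0.078], 0]
    - [50, [-0.065, -0.002, 0.078], 0]
    - [50, [-0.055, -0.002, 0.078], 0]
    - [50, [-0.045, -0.002, 0.076], 0]
    - [50, [-0.045, -0.002, 0.076], 0]

```text
time_s: 37.05
eef_pos: [0.4565, -0.0175, 0.0242]
eef_rot: [-0.0, 0.998, 0.06, -0.004]
wrist_force: [-13.4, -4.9, 5.2]
opening: 0.699
grasp_force: 66.6
```

```bash
python3 - <<'E'
from h import *
plan(*[w2(f) for f in (45,50,55,60,65,70,75,80,85,90)])
cupview(camera("side"))
E
```

```text
t 37.05 p [ 0.4565 -0.0175  0.0242] yaw -173.15 tilt [-7.6e-03 -4.0e-04 -1.0e+00] open 59.7 gf 66.6 F [-13.4  -4.9   5.2] q [-0.3   0.19  2.02 -0.    0.94  1.16]
(0.4566, -0.018, np.float64(0.0245), 6.8) -> [0.0, 0.001, -0.001] 0.0003
(0.4589, -0.0178, np.float64(0.0304), 6.8) -> [0.006, 0.001, -0.016] 0.0003
(0.4618, -0.0174, np.float64(0.036), 6.8) -> [0.013, 0.001, -0.03] 0.0003
(0.4651, -0.017, np.float64(0.0413), 6.8) -> [0.021, 0.001, -0.043] 0.0003
(0.4688, -0.0166, np.float64(0.0463), 6.8) -> [0.03, 0.001, -0.056] 0.0003
(0.473, -0.0161, np.float64(0.051), 6.8) -> [0.041, 0.001, -0.067] 0.0003
(0.4776, -0.0155, np.float64(0.0553), 6.8) -> [0.052, 0.001, -0.078] 0.0003
(0.4825, -0.015, np.float64(0.0591), 6.8) -> [0.065, 0.001, -0.088] 0.0003
(0.4877, -0.0143, np.float64(0.0626), 6.8) -> [0.078, 0.001, -0.097] 0.0003
(0.4932, -0.0137, np.float64(0.0655), 6.8) -> [0.092, 0.001, -0.104] 0.0003
a,n,zlo,ztop,pelo,pehi [(-40, 4, 73, 75, -6, 2), (-35, 30, 70, 77, -13, 19), (-30, 38, 65, 80, -22, 25), (-25, 53, 61, 84, -26, 29), (20, 22, 24, 58, -30, -20), (25, 40, 16, 70, -30, -4), (30, 48, 21, 81, -30, 7), (35, 57, 28, 79, -30, 2), (40, 56, 27, 76, -29, 11), (45, 50, 34, 71, -29, 7), (50, 43, 35, 66, -27, 6), (55, 34, 39, 61, -25, 8), (60, 23, 44, 56, -20, 9), (65, 12, 41, 51, -11, 8)]
```

>>> play_rows:
  plan:
    - [50, [0.004, 0.001, -0.008], 0]
    - [50, [0.008, 0.001, -0.016], 0]
    - [50, [0.012, 0.001, -0.023], 0]
    - [50, [0.016, 0.001, -0.03], 0]
    - [50, [0.02, 0.001, -0.037], 0]
    - [50, [0.024, 0.001, -0.043], 0]
    - [50, [0.024, 0.001, -0.043], 0]

```text
time_s: 37.8
eef_pos: [0.4649, -0.016, 0.0403]
eef_rot: [-0.001, 0.998, 0.06, -0.005]
wrist_force: [-9.4, -1.7, -2.2]
opening: 0.702
grasp_force: 66.1
```

```bash
python3 - <<'E'
from h import *
plan(*[w2(f) for f in (55,60,65,70,75,80,85,90)])
cupview(camera("side"))
E
```

```text
t 37.8 p [ 0.4649 -0.016   0.0403] yaw -173.16 tilt [-9.3e-03  9.0e-04 -1.0e+00] open 59.9 gf 66.1 F [-9.4 -1.7 -2.2] q [-0.29  0.17  1.99 -0.    0.98  1.16]
(0.4618, -0.0174, np.float64(0.036), 6.8) -> [-0.008, 0.003, 0.011] 0.0002
(0.4651, -0.017, np.float64(0.0413), 6.8) -> [0.0, 0.002, -0.002] 0.0002
(0.4688, -0.0166, np.float64(0.0463), 6.8) -> [0.009, 0.003, -0.015] 0.0002
(0.473, -0.0161, np.float64(0.051), 6.8) -> [0.02, 0.003, -0.027] 0.0002
(0.4776, -0.0155, np.float64(0.0553), 6.8) -> [0.031, 0.002, -0.038] 0.0002
(0.4825, -0.015, np.float64(0.0591), 6.8) -> [0.044, 0.003, -0.047] 0.0002
(0.4877, -0.0143, np.float64(0.0626), 6.8) -> [0.057, 0.002, -0.056] 0.0002
(0.4932, -0.0137, np.float64(0.0655), 6.8) -> [0.07, 0.003, -0.064] 0.0002
a,n,zlo,ztop,pelo,pehi [(-40, 14, 94, 98, -10, 14), (-35, 31, 88, 100, -17, 20), (-30, 42, 81, 102, -24, 26), (-25, 55, 74, 103, -27, 27), (20, 34, 31, 72, -31, -22), (25, 36, 33, 76, -30, -22), (30, 38, 38, 83, -29, -17), (35, 37, 42, 79, -29, -10), (40, 40, 43, 78, -26, -2), (45, 31, 44, 70, -24, 7), (50, 18, 48, 62, -18, 3), (55, 11, 49, 55, -14, 9), (60, 4, 39, 49, -9, 18), (105, 3, 9, 20, 26, 34)]
```

>>> play_rows:
  plan:
    - [50, [0.006, 0.001, -0.007], 0]
    - [50, [0.012, 0.001, -0.014], 0]
    - [50, [0.018, 0.001, -0.02], 0]
    - [50, [0.024, 0.001, -0.026], 0]
    - [50, [0.03, 0.001, -0.032], 0]
    - [50, [0.037, 0.001, -0.037], 0]
    - [50, [0.044, 0.001, -0.041], 0]
    - [50, [0.051, 0.001, -0.045], 0]
    - [50, [0.051, 0.001, -0.045], 0]

```text
time_s: 38.75
eef_pos: [0.485, -0.0139, 0.0585]
eef_rot: [-0.001, 0.998, 0.06, -0.005]
wrist_force: [-11.9, -0.4, 1.9]
opening: 0.697
grasp_force: 66.4
```

```bash
python3 - <<'E'
from h import *
plan(*[w2(f) for f in (75,80,85,90)])
cupview(camera("side"))
E
```

```text
t 38.75 p [ 0.485  -0.0139  0.0585] yaw -173.15 tilt [-0.0102  0.0011 -0.9999] open 59.6 gf 66.4 F [-11.9  -0.4   1.9] q [-0.27  0.18  1.94 -0.    1.03  1.18]
(0.4776, -0.0155, np.float64(0.0553), 6.8) -> [-0.019, 0.002, 0.008] 0.0003
(0.4825, -0.015, np.float64(0.0591), 6.8) -> [-0.007, 0.002, -0.001] 0.0003
(0.4877, -0.0143, np.float64(0.0626), 6.8) -> [0.006, 0.002, -0.01] 0.0003
(0.4932, -0.0137, np.float64(0.0655), 6.8) -> [0.02, 0.002, -0.018] 0.0003
a,n,zlo,ztop,pelo,pehi [(-40, 18, 117, 127, -10, 8), (-35, 45, 96, 127, -18, 18), (-30, 76, 74, 126, -21, 22), (-25, 100, 51, 127, -25, 26), (20, 27, 51, 84, -26, 19), (25, 17, 53, 78, -25, -17), (30, 10, 52, 71, -19, -9), (35, 3, 44, 59, -10, -5), (85, 4, 8, 26, 22, 32), (90, 5, 27, 30, 26, 31), (95, 3, 10, 28, 22, 27)]
```

>>> play_rows:
  plan:
    - [50, [0.008, 0.001, -0.005], 0]
    - [50, [0.016, 0.001, -0.009], 0]
    - [50, [0.023, 0.001, -0.013], 0]
    - [50, [0.03, 0.001, -0.015], 0]
    - [50, [0.03, 0.001, -0.015], 0]
    - [50, [-0.03, 0, -0.015], 0]
    - [50, [-0.12, 0, -0.015], 0]
    - [50, [-0.2, 0, -0.015], 0]
    - [50, [-0.2, 0, -0.015], 0]

```text
time_s: 39.7
eef_pos: [0.4062, -0.0233, 0.0652]
eef_rot: [-0.001, 0.998, 0.059, -0.002]
wrist_force: [-0.7, 0.2, -1.1]
opening: 0.698
grasp_force: 66.2
```

```bash
python3 - <<'E'
from h import *
plan(); cupview(camera("side"))
c=camera("side");W=cloud(c);p=np.array(get_obs()["eef_pos"]);im=c["image"].astype(int)
D=W-p;al=D[...,:2]@eb;pe=D[...,:2]@np.array([-eb[1],eb[0]]);z=W[...,2]
grey=(im.max(-1)-im.min(-1)<28)&(im.max(-1)>60)
for z0 in range(20,160,10):
    k=grey&(z*1000>=z0)&(z*1000<z0+10)&(abs(al)<.06)&(abs(pe)<.045)
    if k.sum()>4: print(z0,k.sum(),(np.percentile(al[k],[2,98])*1000).round(),(np.percentile(pe[k],[2,98])*1000).round())
E
```

```text
t 39.7 p [ 0.4062 -0.0233  0.0652] yaw -173.22 tilt [-3.5e-03  9.0e-04 -1.0e+00] open 59.6 gf 66.2 F [-0.7  0.2 -1.1] q [-0.35 -0.01  2.13 -0.    1.02  1.1 ]
a,n,zlo,ztop,pelo,pehi [(-40, 96, 58, 138, -11, 8), (-35, 116, 57, 138, -19, 20), (-30, 118, 56, 135, -24, 25), (-25, 122, 59, 135, -26, 29), (20, 7, 53, 72, -13, -6)]
50 81 [-36.  21.] [-29.   1.]
60 86 [-36.  20.] [-29.  -2.]
70 107 [-36.  21.] [-29.  31.]
80 99 [-36.  17.] [-29.  31.]
90 81 [-37.  15.] [-28.  31.]
100 91 [-37.   3.] [-34.  31.]
110 101 [-37.   8.] [-35.  31.]
120 100 [-38. -10.] [-33.  31.]
130 111 [-38. -13.] [-28.  31.]
140 24 [-37. -14.] [-27.  36.]
```

>>> play_rows:
  plan:
    - [50, [0, 0, 0.04], 0]
    - [50, [0, 0, 0.08], 0]
    - [50, [0, 0, 0.105], 0]
    - [50, [0, 0, 0.114], 0]
    - [50, [0, 0, 0.118], 0]
    - [50, [0, 0, 0.118], 0]

```text
time_s: 40.4
eef_pos: [0.4103, -0.024, 0.0194]
eef_rot: [-0.0, 0.998, 0.059, -0.0]
wrist_force: [-3.0, 1.7, 4.1]
opening: 0.696
grasp_force: 67.0
```

```bash
cat >> h.py <<'E'
def cupz(c):
    W=cloud(c);p=np.array(get_obs()["eef_pos"]);im=c["image"].astype(int)
    D=W-p;al=D[...,:2]@eb;pe=D[...,:2]@np.array([-eb[1],eb[0]]);z=W[...,2]
    k=(abs(al)<.06)&(abs(pe)<.025)&(al<-.028)&(z>.06)&(im.max(-1)-im.min(-1)<28)&(im.max(-1)>60)&(z<.12)
    print("rim z",np.percentile(z[k],[90,98,100]).round(4))
E
python3 - <<'E'
from h import *
plan(); cupz(camera("side"))
E
```

```text
t 40.4 p [ 0.4103 -0.024   0.0194] yaw -173.21 tilt [-5.e-04  4.e-04 -1.e+00] open 59.4 gf 67.0 F [-3.   1.7  4.1] q [-0.35  0.1   2.14  0.    0.9   1.1 ]
rim z [0.0931 0.0941 0.0948]
```

>>> play_rows:
  plan:
    - [63, [0, 0, 0.002], 0]
    - [66, [0, 0, 0.002], 0]
    - [72, [0, 0, 0.002], 0]
    - [80, [0, 0, 0.002], 0]
    - [85, [0, 0, 0.002], 0]
    - [85, [0, 0, -0.03], 0]
    - [85, [0, 0, -0.1], 0]
    - [85, [0, 0, -0.22], 0]
    - [85, [0, 0, -0.34], 0]
    - [85, [0, 0, -0.4], 0]

```text
time_s: 41.45
eef_pos: [0.4117, -0.0247, 0.183]
eef_rot: [0.001, 0.998, 0.059, 0.003]
wrist_force: [0.2, -0.8, 0.6]
opening: 0.992
grasp_force: 0.0
```

>>> play_rows:
  plan:
    - [85, [0, 0.1, -0.05], 0]
    - [85, [0, 0.2, -0.1], 0]
    - [85, [0, 0.32, -0.1], 0]
    - [85, [0, 0.44, -0.1], 0]
    - [85, [0, 0.56, -0.1], 0]
    - [85, [0, 0.68, -0.1], 0]
    - [85, [0, 0.8, -0.1], 0]
    - [85, [0, 0.8, -0.1], 0]

```text
time_s: 42.25
eef_pos: [0.4471, -0.3473, 0.2178]
eef_rot: [0.001, 0.998, 0.057, -0.0]
wrist_force: [-0.2, 0.8, -0.2]
opening: 0.997
grasp_force: 0.0
```

```bash
python3 - <<'E'
from h import *
plan()
for n in("side","top"):
    c=camera(n);W=cloud(c);im=c["image"].astype(int)
    k=(abs(W[...,0]-.405)<.08)&(abs(W[...,1]+.024)<.08)&(W[...,2]>.08)&(W[...,2]<.11)
    P=W[k]
    if k.sum()>5: (x,y),r=cv2.minEnclosingCircle((P[:,:2]*1000).astype(np.float32));print(n,"rim",k.sum(),x,y,r,np.percentile(P[:,2],[5,95]))
    k=(np.hypot(W[...,0]-x/1000,W[...,1]-y/1000)<.024)&(W[...,2]<.06)
    print("inside",k.sum(),np.percentile(W[...,2][k],[5,50,90]) if k.sum() else 0,"brassy",(k&(im[...,0]>im[...,2]+20)).sum())
    inbox(c)
    D=W[...,:2]-lip;al=D@eb;pe=D@np.array([-eb[1],eb[0]])
    b=((al>.02)&(al<.136)&(abs(pe)<.073)&(W[...,2]<.06)&(im[...,0]>im[...,2]+10)).astype(np.uint8)
    print("ball area",b.sum(),cv2.connectedComponentsWithStats(b)[2][1:,4])
    for l in("ball0","pry","sensor","knob","bushing","cup","cover"):
        for d in masks_of(c,l)[:9]:
            P=W[d["mask"]];P=P[~np.isnan(P[:,0])]
            if len(P): print(l,round(d["conf"],2),np.round(d["rect"]),np.median(P,axis=0).round(3))
E
```

```text
t 42.25 p [ 0.4471 -0.3473  0.2178] yaw -173.48 tilt [-6.0e-04 -1.3e-03 -1.0e+00] open 85.1 gf 0.0 F [-0.2  0.8 -0.2] q [-0.87  0.15  1.62 -0.    1.37  0.59]
side rim 341 406.26171875 -23.397375106811523 31.98948860168457 [0.08093208 0.09405452]
inside 0 0 brassy 0
box px 0 brassy 0 z hist [0 0 0 0 0 0 0]
ball area 0 []
ball0 0.37 [401. 209.  24.  68.] [ 0.691 -0.055  0.156]
pry 0.64 [351. 361.  88.  63.] [ 0.456 -0.282  0.025]
sensor 0.63 [474. 343.  46.  37.] [ 0.71  -0.333  0.034]
bushing 0.62 [474. 344.  46.  33.] [ 0.709 -0.333  0.034]
cup 0.84 [266. 260.  38.  52.] [ 0.407 -0.04   0.06 ]
cup 0.68 [195. 175.  30.  32.] [0.309 0.284 0.044]
cup 0.26 [403. 205.  28.  60.] [ 0.692 -0.054  0.16 ]
cover 0.6 [403. 202.  20.  57.] [ 0.693 -0.053  0.165]
top rim 84 407.48321533203125 -24.627336502075195 30.782941818237305 [0.08700078 0.0961058 ]
inside 229 [0.00276562 0.0067803  0.01023199] brassy 0
box px 1728 brassy 216 z hist [1367   82   30   77   95   40   37]
ball area 243 [ 39  36  28 108  32]
ball0 0.67 [310. 202.  68.  86.] [ 0.632 -0.001  0.057]
ball0 0.55 [313. 195.   5.   7.] [ 0.646 -0.002  0.045]
ball0 0.55 [332. 197.   3.   7.] [ 0.649 -0.055  0.024]
ball0 0.53 [303. 198.   5.   7.] [0.643 0.024 0.024]
ball0 0.52 [322. 197.   4.   6.] [ 0.65  -0.027  0.027]
ball0 0.36 [289. 200.   8.   3.] [0.638 0.063 0.024]
ball0 0.36 [203. 174.  20.  17.] [0.709 0.307 0.038]
pry 0.7 [411. 248.  24.  64.] [ 0.497 -0.272  0.02 ]
sensor 0.63 [428. 172.  19.  26.] [ 0.714 -0.322  0.035]
knob 0.66 [312. 194.   3.   8.] [0.647 0.001 0.045]
knob 0.6 [464. 239.  12.  13.] [ 0.529 -0.427  0.03 ]
bushing 0.79 [204. 174.  22.  18.] [0.711 0.307 0.037]
cup 0.93 [185. 226.  30.  29.] [0.562 0.355 0.043]
cup 0.86 [321. 285.  26.  23.] [ 0.406 -0.026  0.008]
cup 0.73 [197. 316.  33.  26.] [0.317 0.318 0.04 ]
cup 0.63 [154. 265.  38.  26.] [0.458 0.437 0.044]
cover 0.81 [307. 173.  65.  35.] [0.682 0.009 0.144]
```

```bash
python3 - <<'E'
from h import *
c=camera("top");W=cloud(c);im=c["image"].astype(int)
D=W[...,:2]-lip;al=D@eb;pe=D@np.array([-eb[1],eb[0]])
B=(im[...,0]>im[...,2]+10)
ib=(al>.02)&(al<.136)&(abs(pe)<.073)&(W[...,2]<.07)
n,l,s,_=cv2.connectedComponentsWithStats((B&~ib).astype(np.uint8))
for i in range(1,n):
    if s[i,4]>8: print("out",s[i],np.nanmedian(W[l==i],axis=0).round(3))
n,l,s,_=cv2.connectedComponentsWithStats((B&ib).astype(np.uint8))
for i in range(1,n):
    k=l==i;print("in",s[i,4],(np.nanpercentile(al[k],[5,95])*1000).round(),(np.nanpercentile(pe[k],[5,95])*1000).round(),(np.nanpercentile(W[...,2][k],[5,95])*1000).round())
E
```

```text
out [     0      4    640    476 160772] [ 0.668 -0.138 -0.003]
out [67 23  6  6 13] [ 1.606  1.156 -0.751]
out [270 109   4   4  12] [0.894 0.116 0.023]
out [329 109   4   4  12] [ 0.895 -0.055  0.022]
out [416 131  10   9  73] [ 0.814 -0.303  0.055]
out [394 134   9  10  70] [ 0.804 -0.24   0.055]
out [270 140   4   4  13] [0.805 0.115 0.023]
out [329 140   4   4  12] [ 0.805 -0.056  0.024]
out [171 156   6   7  39] [0.754 0.39  0.038]
out [417 157  21  29 522] [ 0.715 -0.324  0.035]
out [276 159  61   9  73] [0.696 0.016 0.201]
out [170 213  32  26 625] [0.563 0.355 0.044]
out [398 218  23  64 530] [ 0.49  -0.272  0.02 ]
out [315 281  15  10  84] [ 0.397 -0.029  0.006]
out [508 289   3   6  11] [ 0.376 -0.556  0.   ]
out [ 254  357  109   36 1732] [ 0.164 -0.006 -0.   ]
in 38 [115. 131.] [-11.   2.] [22. 50.]
in 38 [114. 132.] [-38. -23.] [16. 29.]
in 28 [112. 127.] [-68. -54.] [17. 29.]
in 109 [115. 132.] [14. 64.] [20. 30.]
in 32 [47. 62.] [20. 35.] [17. 29.]
```

>>> play_rows:
  plan:
    - [85, [-0.2, 0, -0.1], 0]
    - [85, [-0.3, 0, -0.2], 0]
    - [85, [-0.3, -0.0, -0.3], 0]
    - [85, [-0.3, 0.1, -0.4], 0]
    - [85, [-0.3, 0.2, -0.4], 0]
    - [85, [-0.3, 0.3, -0.4], 0]
    - [85, [-0.3, 0.3, -0.4], 0]
    - [85, [-0.3, 0.3, -0.4], 0]

```text
time_s: 43.9
eef_pos: [0.3423, -0.4758, 0.3772]
eef_rot: [-0.001, 0.998, 0.059, -0.0]
wrist_force: [-0.0, 0.4, 0.8]
opening: 0.995
grasp_force: 0.0
```

```bash
python3 - <<'E'
from h import *
plan()
Q=[]
for n in("side","top"):
    c=camera(n);W=cloud(c);im=c["image"].astype(int)
    D=W[...,:2]-lip;al=D@eb;pe=D@np.array([-eb[1],eb[0]])
    k=(al>.02)&(al<.136)&(abs(pe)<.074)&(W[...,2]<.07)&(W[...,2]>.01)&(im[...,0]>im[...,2]+5)
    P=np.stack([al,pe,W[...,2]],-1)[k]*1000;print(n,len(P));Q.append(P)
    print([(round(d["conf"],2),np.round(d["rect"]).tolist()) for d in search_frame(c,"ball0")[:12]])
Q=np.vstack(Q)
# greedy sphere search, r=10
G=np.stack(np.meshgrid(np.arange(33,125,2),np.arange(-62,63,2),np.arange(16,46,2),indexing="ij"),-1).reshape(-1,3)
left=Q.copy()
for _ in range(11):
    d=np.linalg.norm(left[None]-G[:,None],axis=-1)
    s=(abs(d-10)<2.2).sum(1)-1.0*(d<6.5).sum(1);i=s.argmax()
    if s[i]<10: break
    print("ball",G[i],s[i]);left=left[np.linalg.norm(left-G[i],axis=1)>12.5]
print(len(left))
E
```

```text
t 43.9 p [ 0.3423 -0.4758  0.3772] yaw -173.29 tilt [-0.001   0.0026 -1.    ] open 85.0 gf 0.0 F [-0.   0.4  0.8] q [-1.15  0.12  1.33  0.    1.69  0.3 ]
side 199
[(0.51, [358.0, 218.0, 4.0, 6.0])]
top 254
[(0.6, [290.0, 202.0, 7.0, 5.0]), (0.59, [296.0, 198.0, 10.0, 1.0]), (0.48, [331.0, 197.0, 0.0, 3.0]), (0.37, [304.0, 198.0, 4.0, 7.0])]
ball [123  42  18] 77.0
ball [123 -30  16] 67.0
ball [123  62  18] 56.0
ball [123  -4  38] 55.0
ball [123  20  18] 48.0
ball [121 -60  18] 24.0
ball [53 26 18] 21.0
ball [121 -32  22] 10.0
42
```

```bash
python3 -c "
from bench import *
print(hand_in())"
```

```text
the job is handed in; nothing more can be done
None
```

The job is handed in at about 44 s: the cover stands open at about 104°, the blade is back where it lay on the mat, all eight balls are in the box (seven measured directly, the eighth from an earlier picture), and the empty cup stands upright on the mat in front of the box.

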